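# Load the marking station and latch its guard

### The job

Load the marking station: lay the square steel block flat in its square nest first, then stand the tall white ring cone on its foot in the round nest. When both parts sit in their nests, push the clear sliding guard over them by its handle until the latch clicks and holds it shut. Leave the other things on the bench where they are.

Things in the scene. Friction and masses are not known exactly. Their poses are not given: they have to be found in the camera images.
- station: Marking station fixed on the bench: grey base 204 mm deep (own x, front at -x), 355 mm long (own y). Origin: on the bench under its middle, z up. On the flat aluminium bed (16 mm over the bench) two black nests side by side at y=-80 mm. At the -y end a dark end wall (near face y=-150 mm, top 57 mm) and the latch; at y=15 to 140 mm a low grey unit (top 58 mm), over which the clear guard is parked.
- block_nest (a point): Centre of the larger, square nest (at the rear of the bed, away from the machine's front), on the bed surface 16 mm over the bench. Four black L-shaped corners, 7 mm high, 74 mm square inside, sides along the station's x and y; the middle 37 mm of each side is open, so fingers fit there. Axes as the station's.
- cone_nest (a point): Centre of the smaller, round nest (at the front of the bed), on the bed surface 16 mm over the bench: a black ring 6 mm high, 58 mm inside diameter. It lies 76 mm in front of the square nest's centre (along the station's -x). Axes as the station's.
- block_center (a point): Centre of the polished square steel block, 64 x 64 x 20 mm, about 0.6 kg, lying flat on the bench; 10 mm above its underside. x and y across its sides, z up.
- cone_center (a point): Middle of the white porcelain ring cone standing on its wide foot: 100 mm high, 46 mm across at the foot, narrowing to the top; this point is 50 mm above its foot on its axis. z along its axis, upward. About 60 g; grasp round the middle.
- guard (a joint): Travel of the clear sliding guard, m: 0 shut and latched over the nests, 0.185 fully open (starts 0.170 to 0.185). Opens along the station's +y, friction about 1.5 N. A clear tunnel, 182 mm wide, 115 mm long, top 139 mm over the bench. Last 20 mm: the ramped catch resists with up to about 15 N, then a rubber bumper with 2 to 3 N; the catch clicks at about 0 (hard stop -0.004) and holds the guard within 1 mm of 0. Not pushed home, it rests further out, unlatched.
- guard_handle (a point): Centre of the guard's handle, a black bar on top of the guard: 112 mm long along the station's x, 15 mm thick in y, 20 mm high (160 to 180 mm over the bench), on two posts 80 mm apart that leave 21 mm free under it. It moves with the guard: at the station's y = -87 mm when shut. Axes as the station's.
- catch (a joint): Travel of the sprung brass catch at the rear corner of the station's -y end, m: 0 = up (at rest, and when it has clicked up behind the guard's tooth); the tooth presses it down by about 0.008 over the guard's last 20 mm of travel until it clicks up again.
- flat_pliers: Small pliers lying flat, 142 mm long; stay where they are. Origin: centre of the underside.
Things that resemble listed ones, but are neither listed nor needed, are in the scene too. Leave any pink or purple look-alike of the part that bears cone_center alone.

How it is judged:
On the way, in this order (a step that is already met when the one before it is completed fails the run):
1. the steel block lies flat in the square nest, released (horizontal distance between block_center and block_nest below 0.01 m and z of block_center in the frame of block_nest between 0.007 and 0.013 m and angle between block_center's own z axis and vertical below 0.08 rad and linear speed of steel_block below 0.02 m/s and contact force between the fingers and steel_block below 0.1 N), for 0.2 s.
2. the ring cone stands in the round nest, released, the block still in its nest (horizontal distance between cone_center and cone_nest below 0.01 m and z of cone_center in the frame of cone_nest between 0.047 and 0.053 m and angle between each of cone_center, block_center's own z axis and vertical below 0.08 rad and linear speed of ring_cone below 0.02 m/s and contact force between the fingers and ring_cone below 0.1 N and horizontal distance between block_center and block_nest below 0.01 m and z of block_center in the frame of block_nest between 0.007 and 0.013 m), for 0.2 s.
3. the guard is fully shut and its catch has clicked up, both parts still in their nests (value of joint guard below 0.003 m and value of joint catch below 0.002 m and horizontal distance between block_center and block_nest below 0.01 m and z of block_center in the frame of block_nest between 0.007 and 0.013 m and angle between each of block_center, cone_center's own z axis and vertical below 0.08 rad and horizontal distance between cone_center and cone_nest below 0.01 m and z of cone_center in the frame of cone_nest between 0.047 and 0.053 m), for 0.2 s.
At the end, for the whole second after the job is handed in: Block flat in the square nest, cone upright on its foot in the round nest (each within 10 mm of the nest centre, height within 3 mm, tilt under 0.08 rad, at rest); guard shut (joint under 3 mm, at rest) with its catch clicked up (joint under 2 mm) (all of step 3 and velocity of joint guard between -0.01 and 0.01 m/s and linear speed of each of steel_block, ring_cone below 0.02 m/s); the robot touches nothing.
It fails at once if the pliers are moved by more than 30 mm (distance of flat_pliers from where it was at the start of the episode above 0.03 m).
It also fails if it takes over 70 s, if anything falls off the work surface, if the arm or the gripper's body presses on something with over 40 N, if the wrist force passes 120 N, or if a joint passes its speed limit or range.

### The arm

A 6-joint arm with a two-finger parallel gripper is mounted at the origin on a cart in front of the work surface, level with it; the furniture and walls round the work are solid. World frame = base frame: x ahead of the robot, y to its left, z up, the work surface at z = 0. Lengths are in m, angles in rad, forces in N, time in s.
With the tool pointing down it reaches from about 0.375 to 0.9 m from the base axis. Payload 3.1 kg.
Tool frame: the origin (TCP) lies at the very end of the fingers, on their centre line; the grasp point (between the pads) lies 19 mm behind it (arm.grasp_offset is the distance from the TCP to the grasp point, in m); z points along the fingers, x is the direction in which the jaws open and shut, and the axes are right-handed (so a half turn about z gives the same grasp; the last joint's range is limited). The gripper opens to 85 mm and grips with 20 to 120 N. Pads are 22 mm wide; open, the fingers measure 114 mm over their backs; the gripper's body (76 mm by 85 mm) begins 54 mm behind the grasp point. The pads swing forward as they close: fully open they stand 13 mm farther back than shut.
Start: joints at [-1.417, 0.527, 1.433, -0, 1.181, -0.178], TCP at [0.204, -0.591, 0.231] pointing down, gripper open.
Joint ranges: [-3.08, 3.08], [-0.75, 2.2], [0.22, 2.44], [-1.43, 4.57], [0, 2.65], [-2.85, 2.85]. Speed limits (rad/s): [2.79, 2.79, 3.14, 3.14, 3.14, 3.14].

### API

Orientations are given as a rotation vector (axis times angle).
In Python, from station import arm gives the robot as it stands.
- The arm moves only by the shell command python3 -m inch 'ROWS' [OPENING] [FORCE]. ROWS is JSON, a list of rows, each an object with "slide": the shift along the tool's x, y, z in mm, a list of three; "angular": the turn, a rotation vector about the tool's x, y, z in degrees, a list of three. In form: [{"slide": [tx, ty, tz], "angular": [ax, ay, az]}, ...]. A call has exactly 8 rows; each row is the pose to reach, as a shift and turn from the pose commanded when the call began, along the tool's axes at that moment; what a row does not reach only later rows make up. A row lasts 1/8 s, in which the tool goes at most 62.5 mm and 10.7 degrees, less where a joint would pass 70% of its speed; a pose out of reach is approached as far as the arm can. A call with a gripper value outside its range is refused whole. OPENING is the finger opening in mm, from 0 to 85.4, set as the call begins (- or left out, the last holds). The fingers move at their own pace and stop on an object; FORCE is the grip in N (left out, the last holds). Time passes only in rows, so rows that repeat a pose let the fingers close, or fill a call up. It gives the time, the measured TCP pose, the force and the opening at its end, in the units of the state.
- arm.observe(): the state, without advancing time (a new reading comes with each control period).
- arm.read_camera(name): name is "scene" or "top"; returns the picture (420x560x3 uint8, red, green, blue); there is no depth.
- arm.camera_model(name): a dict with "camera_matrix" (3x3 intrinsics, pixels), "dist_coeffs" ([k1, k2, p1, p2, k3] as OpenCV has them; the pictures are not rectified), "origin" and "rotation" of the camera in the world. Camera axes: x right, y up, looking along -z (the intrinsics and any distortion apply to the point x, -y, -z); pixel columns grow to the right and rows downward; lengths in m; the calibration is good to about 2 mm. A picture is of the moment at which its call begins. camera_model takes no time and is no camera call.
- arm.hand_in(): hands the job in, once; it reports no verdict.
The state is a dict: "time": time; "q": joint angles; "qd": joint speeds; "joint_efforts": joint torques, N m; "tcp_pos": TCP position; "tcp_rot": TCP orientation; "contact_force": force on the tool from outside, world axes, zero at the start; "wrist_torque": the same for the moment, N m; "gripper_width": finger opening in m.
Only numpy, scipy, OpenCV 4.12 (cv2) and the standard library are available. Lean on these libraries where they do the work, as an engineer would, in place of code of your own. Each camera call takes 0.05 s, during which the arm holds its last target.

## Working session

There is one attempt and no reset: what is moved stays moved. The work goes in short steps, Python scripts to look and compute and a shell command to move; the robot and the scene stay as the last step left them, time stands still between calls to the robot, and variables do not carry over. Pictures are saved under pics/ and viewed, and the job is handed in when it is done.

```bash
ls; mkdir -p pics
python3 - <<'E'
from station import arm
import cv2, numpy as np
for n in ("scene","top"):
    im=arm.read_camera(n); cv2.imwrite(f"pics/{n}0.png",im[...,::-1])
    m=arm.camera_model(n); print(n,{k:np.round(v,4).tolist() for k,v in m.items()})
s=arm.observe(); print({k:np.round(v,3).tolist() for k,v in s.items()}, arm.grasp_offset)
E
```

```text
pics
scene {'camera_matrix': [[390.0111, 0.0, 275.847], [0.0, 390.0111, 214.4991], [0.0, 0.0, 1.0]], 'dist_coeffs': [-0.1064, 0.0, 0.0, 0.0, 0.0], 'origin': [0.1113, -1.0224, 0.5793], 'rotation': [1.0376, -0.239, -0.455]}
top {'camera_matrix': [[482.5228, 0.0, 274.7971], [0.0, 482.5228, 211.3761], [0.0, 0.0, 1.0]], 'dist_coeffs': [0.037, 0.0, 0.0, 0.0, 0.0], 'origin': [0.2968, -0.2763, 1.3532], 'rotation': [0.1127, -0.1245, -1.5443]}
{'time': 0.1, 'q': [-1.417, 0.528, 1.434, -0.0, 1.181, -0.178], 'qd': [0.001, -0.002, -0.001, -0.0, 0.001, -0.001], 'joint_efforts': [-0.0, -44.33, -17.859, -0.0, 0.004, 0.0], 'tcp_pos': [0.204, -0.59, 0.23], 'tcp_rot': [-2.557, 1.823, 0.002], 'contact_force': [0.701, -0.503, 0.604], 'wrist_torque': [-0.026, 0.01, -0.068], 'gripper_width': 0.086} 0.0187
```

View pics/scene0.png

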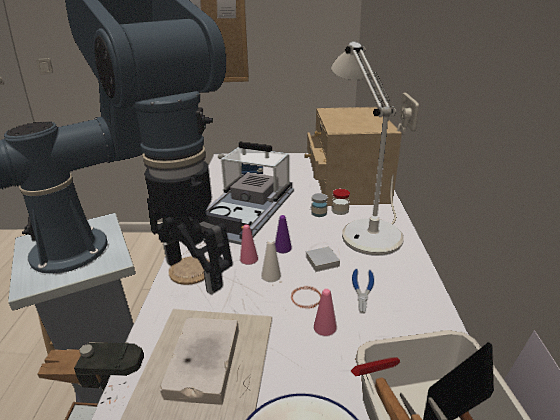

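View pics/top0.png

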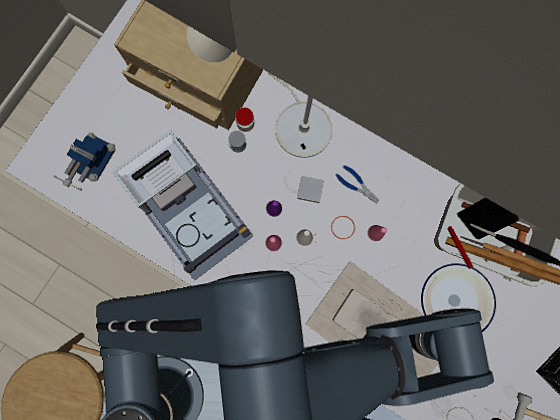

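The scene view shows the white cone at about (271,260), a pink and a purple one behind it, the block at (322,258) and the pliers at (363,288). In the top view the block is at (311,189), the white cone at (305,237), and the station runs from about (120,170) to (250,235). I'll enlarge these.

Run:
```python
import cv2
t=cv2.imread("pics/top0.png"); s=cv2.imread("pics/scene0.png")
cv2.imwrite("pics/c1.png",cv2.resize(t[125:280,110:260],None,fx=5,fy=5,interpolation=cv2.INTER_CUBIC)[:,:,:][:600*2][:775])
c=cv2.resize(t[125:275,110:260],None,fx=4,fy=4,interpolation=cv2.INTER_CUBIC);cv2.imwrite("pics/c1.png",c)
c=cv2.resize(t[160:260,255:395],None,fx=5,fy=5,interpolation=cv2.INTER_CUBIC);cv2.imwrite("pics/c2.png",c)
c=cv2.resize(s[200:300,230:380],None,fx=5,fy=5,interpolation=cv2.INTER_CUBIC);cv2.imwrite("pics/c3.png",c)
c=cv2.resize(s[130:250,190:310],None,fx=5,fy=5,interpolation=cv2.INTER_CUBIC);cv2.imwrite("pics/c4.png",c)
```

```text
(no output)
```

View pics/c1.png

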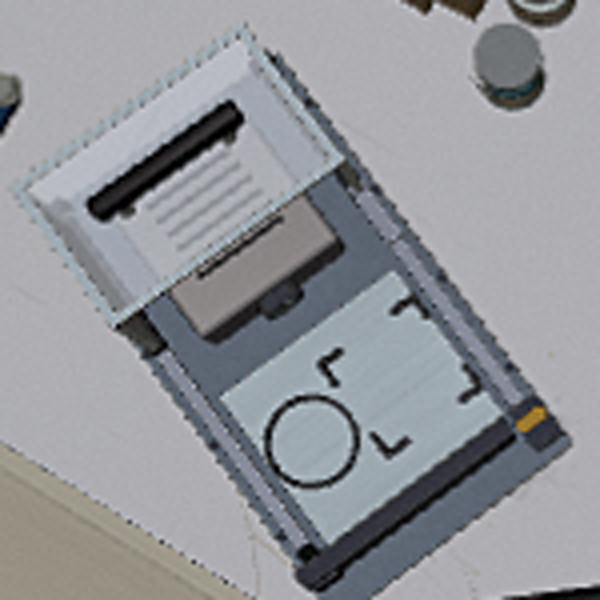

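View pics/c2.png

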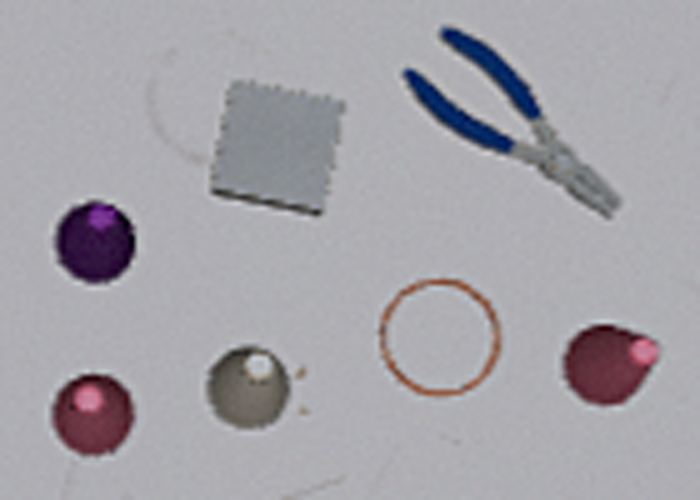

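View pics/c3.png

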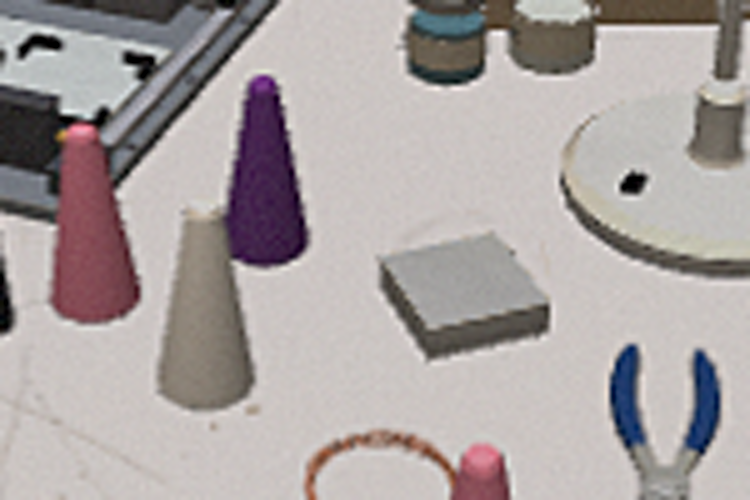

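View pics/c4.png

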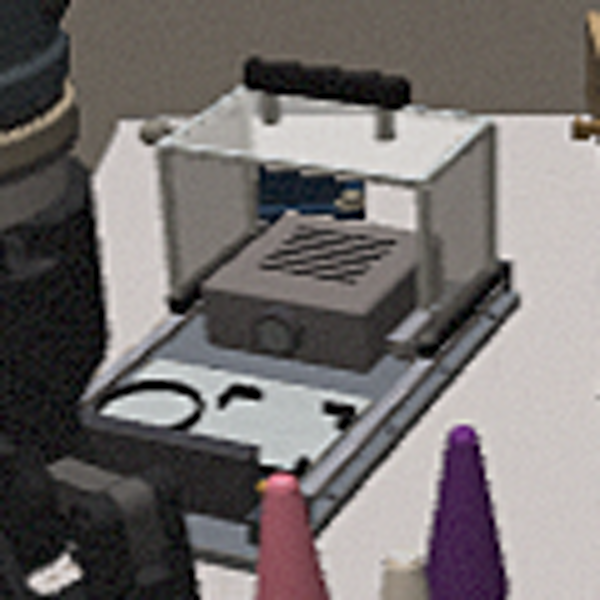

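```bash
cat > h.py <<'E'
import numpy as np, cv2
from scipy.spatial.transform import Rotation as R
from station import arm
def pt(cam,px,z):
    m=arm.camera_model(cam);K=np.array(m["camera_matrix"]);d=np.array(m["dist_coeffs"])
    p=cv2.undistortPoints(np.array(px,float).reshape(-1,1,2),K,d).reshape(-1,2)
    r=np.array(m["rotation"]);r=R.from_rotvec(r).as_matrix() if r.ndim==1 else r
    o=np.array(m["origin"])
    v=np.c_[p[:,0],-p[:,1],-np.ones(len(p))]@r.T
    return o+v*((z-o[2])/v[:,2])[:,None]
def crop(px,off,f): return (np.array(px,float)+.5)/f-.5+np.array(off)
def proj(cam,P):
    m=arm.camera_model(cam);K=np.array(m["camera_matrix"]);d=np.array(m["dist_coeffs"])
    r=R.from_rotvec(m["rotation"]).as_matrix();o=np.array(m["origin"])
    c=(np.atleast_2d(P)-o)@r; c=c*[1,-1,-1]
    return cv2.projectPoints(c,np.zeros(3),np.zeros(3),K,d)[0].reshape(-1,2)
E
python3 - <<'E'
from h import *
np.set_printoptions(precision=4,suppress=True)
t1=lambda px,z:pt("top",crop(px,(110,125),4),z)
t2=lambda px,z:pt("top",crop(px,(255,160),5),z)
s3=lambda px,z:pt("scene",crop(px,(230,200),5),z)
s4=lambda px,z:pt("scene",crop(px,(190,130),5),z)
b=t2([(235,80),(345,102),(322,210),(212,190)],.02);print("block",b,b.mean(0),np.linalg.norm(np.roll(b,-1,0)-b,axis=1))
b=s3([(379,260),(493,235),(549,303),(429,333)],.02);print("block scene",b,b.mean(0),np.linalg.norm(np.roll(b,-1,0)-b,axis=1))
print("cone foot",t2([(249,388)],0.0),"top",t2([(259,366)],.1))
print("cone scene",s3([(203,212)],.1),"foot L/R",s3([(158,388),(254,388)],.0))
print("ring",t1([(312,442)],.022)); print("sq",t1([(415,297),(322,360),(390,458),(480,392)],.023))
print("ring scene",s4([(150,407)],.022))
h=t1([(95,210),(240,110)],.18);print("handle",h,h.mean(0))
print("handle scene",s4([(247,75),(408,95)],.17))
print("base corner R", t1([(570,440)],.012))
for nm,c,z,f in (("guardtop",[(15,188),(245,30),(345,160),(118,325)],.139,t1),): 
    g=f(c,z);print(nm,g,g.mean(0),np.linalg.norm(np.roll(g,-1,0)-g,axis=1))
print("wall top",t1([(505,435),(320,560)],.057))
E
```

```text
block [[ 0.6046 -0.3575  0.02  ]
 [ 0.5934 -0.4198  0.02  ]
 [ 0.5312 -0.4074  0.02  ]
 [ 0.5411 -0.3455  0.02  ]] [ 0.5676 -0.3826  0.02  ] [0.0633 0.0634 0.0627 0.0646]
block scene [[ 0.5399 -0.3493  0.02  ]
 [ 0.6014 -0.3596  0.02  ]
 [ 0.5916 -0.4208  0.02  ]
 [ 0.5288 -0.4118  0.02  ]] [ 0.5654 -0.3854  0.02  ] [0.0623 0.062  0.0635 0.0635]
cone foot [[ 0.432  -0.3691  0.    ]] top [[ 0.4337 -0.3674  0.1   ]]
cone scene [[ 0.4306 -0.3754  0.1   ]] foot L/R [[ 0.4101 -0.3625  0.    ]
 [ 0.4494 -0.3849  0.    ]]
ring [[ 0.4281 -0.0448  0.022 ]]
sq [[ 0.5312 -0.1116  0.023 ]
 [ 0.4853 -0.0491  0.023 ]
 [ 0.4181 -0.0992  0.023 ]
 [ 0.4654 -0.1594  0.023 ]]
ring scene [[ 0.4284 -0.048   0.022 ]]
handle [[ 0.5533  0.0682  0.18  ]
 [ 0.6193 -0.0174  0.18  ]] [0.5863 0.0254 0.18  ]
handle scene [[ 0.5523  0.069   0.17  ]
 [ 0.6217 -0.0171  0.17  ]]
base corner R [[ 0.4346 -0.2224  0.012 ]]
guardtop [[ 0.5753  0.1319  0.139 ]
 [ 0.6841 -0.0087  0.139 ]
 [ 0.5992 -0.0773  0.139 ]
 [ 0.4882  0.0609  0.139 ]] [0.5867 0.0267 0.139 ] [0.1778 0.1091 0.1774 0.1123]
wall top [[ 0.4323 -0.1803  0.057 ]
 [ 0.3459 -0.0602  0.057 ]]
```

```bash
cat >> h.py <<'E'
def to(pos,ang):
    """world TCP target, tool x heading deg (down-pointing) -> slide mm, angular deg in present tool axes"""
    s=arm.observe();R0=R.from_rotvec(s["tcp_rot"]);c,n=np.cos(np.radians(ang)),np.sin(np.radians(ang))
    R1=R.from_matrix(np.array([[c,n,0],[n,-c,0],[0,0,-1]]).T)
    sl=R0.inv().apply(np.array(pos)-s["tcp_pos"])*1e3
    rv=np.degrees((R0.inv()*R1).as_rotvec())
    print("t",round(s["time"],2),"tcp",np.round(s["tcp_pos"],4),"F",np.round(s["contact_force"],1),"w",round(s["gripper_width"],4),"slide",np.round(sl,1).tolist(),"ang",np.round(rv,1).tolist())
E
python3 -c "
from h import *
to([.5665,-.384,.14],-10)"
```

```text
t 0.1 tcp [ 0.2035 -0.5902  0.2304] F [ 0.7 -0.5  0.6] w 0.0855 slide [-76.6, -410.3, 90.7] ang [-0.1, 0.1, -61.0]
```

```bash
python3 -m inch '[{"slide":[-11,-58,5],"angular":[0,0,-9]},{"slide":[-22,-117,15],"angular":[0,0,-18]},{"slide":[-33,-176,30],"angular":[0,0,-27]},{"slide":[-44,-234,45],"angular":[0,0,-36]},{"slide":[-55,-293,60],"angular":[0,0,-45]},{"slide":[-66,-352,75],"angular":[0,0,-54]},{"slide":[-76.6,-410,90],"angular":[0,0,-61]},{"slide":[-76.6,-410,90],"angular":[0,0,-61]}]' 85; python3 -c "
from h import *
to([.5665,-.384,.003],-10)
for n in ('top','scene'):
  cv2.imwrite('pics/%s1.png'%n,cv2.resize(arm.read_camera(n)[...,::-1][120:300,190:430],None,fx=3,fy=3))"
```

```text
time: 1.1
tcp_pos: [0.5689, -0.3808, 0.139]
tcp_rot: [-3.128, 0.264, 0.003]
contact_force: [-0.3, -0.1, 0.8]
gripper_width: 0.0852
t 1.1 tcp [ 0.5689 -0.3808  0.139 ] F [-0.3 -0.1  0.8] w 0.0852 slide [-1.6, 3.9, 136.0] ang [-0.1, 0.1, 0.4]
```

View pics/scene1.png

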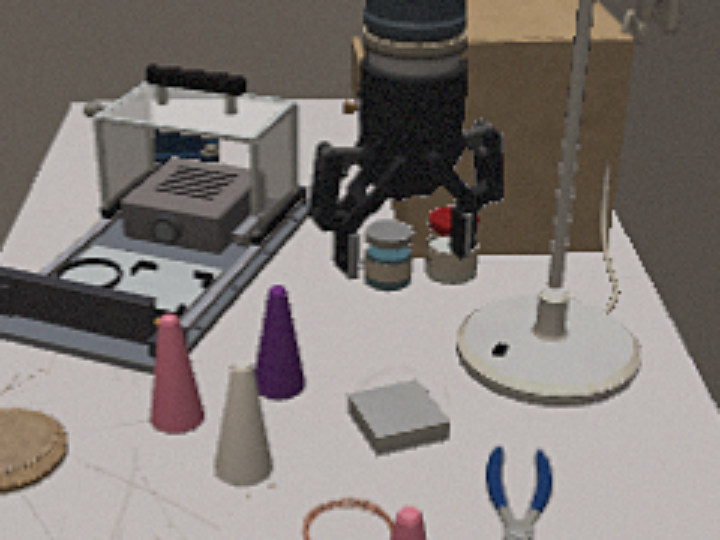

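View pics/top1.png

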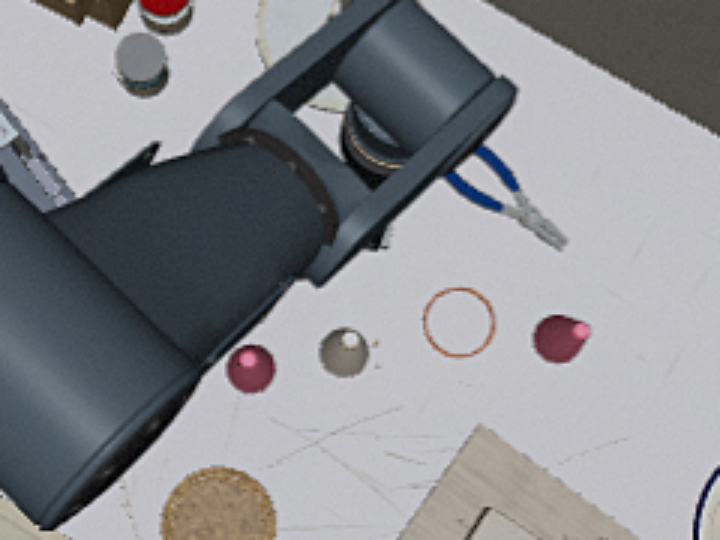

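The scene view shows the gripper hanging above and behind the block, with jaws along world x and clear of the lamp. In the top view the arm hides the block. Next I descend.

```bash
python3 -c "
from h import *
to([.5665,-.384,.003],-10)"
```

```text
t 1.2 tcp [ 0.5662 -0.3841  0.1404] F [ 1.1 -0.6  0.3] w 0.0851 slide [0.5, -0.1, 137.4] ang [-0.0, 0.1, 0.1]
```

```bash
python3 -m inch '[{"slide":[0,0,35],"angular":[0,0,0]},{"slide":[0,0,70],"angular":[0,0,0]},{"slide":[0,0,95],"angular":[0,0,0]},{"slide":[0,0,115],"angular":[0,0,0]},{"slide":[0,0,127],"angular":[0,0,0]},{"slide":[0,0,133],"angular":[0,0,0]},{"slide":[0,0,137],"angular":[0,0,0]},{"slide":[0,0,137],"angular":[0,0,0]}]' 85; python3 -c "
from h import *
to([.5665,-.384,.003],-10)
for n in ('scene',):
  cv2.imwrite('pics/%s2.png'%n,cv2.resize(arm.read_camera(n)[...,::-1][180:300,230:390],None,fx=4,fy=4))"
```

```text
time: 2.2
tcp_pos: [0.5666, -0.385, 0.0047]
tcp_rot: [3.129, -0.273, 0.001]
contact_force: [1.0, 1.0, 0.1]
gripper_width: 0.085
t 2.2 tcp [ 0.5666 -0.385   0.0047] F [1.  1.  0.1] w 0.085 slide [-0.3, -1.0, 1.7] ang [0.0, -0.0, 0.0]
```

View pics/scene2.png

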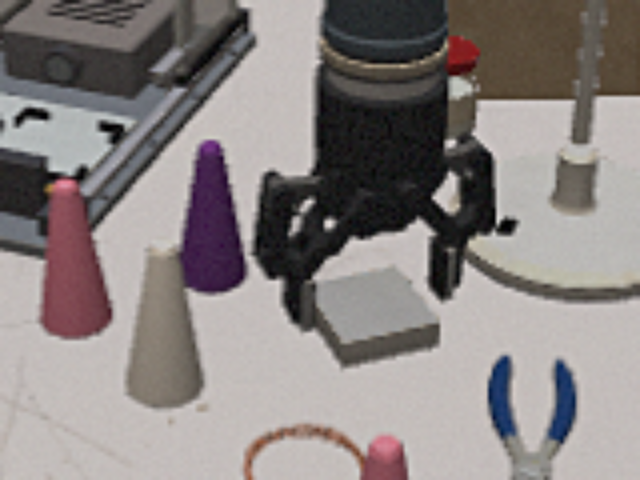

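The fingers straddle the block, and the left pad at (308,295) in the crop is beside its side face. I close now.

```bash
python3 -m inch '[{"slide":[0,0,0],"angular":[0,0,0]},{"slide":[0,0,0],"angular":[0,0,0]},{"slide":[0,0,0],"angular":[0,0,0]},{"slide":[0,0,0],"angular":[0,0,0]},{"slide":[0,0,0],"angular":[0,0,0]},{"slide":[0,0,0],"angular":[0,0,0]},{"slide":[0,0,0],"angular":[0,0,0]},{"slide":[0,0,0],"angular":[0,0,0]}]' 40 70; python3 -c "
from h import *
to([.5665,-.384,.003],-10)
for n in ('scene',):
  cv2.imwrite('pics/%s3.png'%n,cv2.resize(arm.read_camera(n)[...,::-1][180:300,230:390],None,fx=4,fy=4))"
```

```text
time: 3.25
tcp_pos: [0.5672, -0.3854, 0.0057]
tcp_rot: [3.128, -0.273, 0.003]
contact_force: [0.5, 0.9, 6.1]
gripper_width: 0.062
t 3.25 tcp [ 0.5672 -0.3854  0.0057] F [0.5 0.9 6.1] w 0.062 slide [-0.9, -1.3, 2.7] ang [0.1, -0.1, 0.0]
```

View pics/scene3.png

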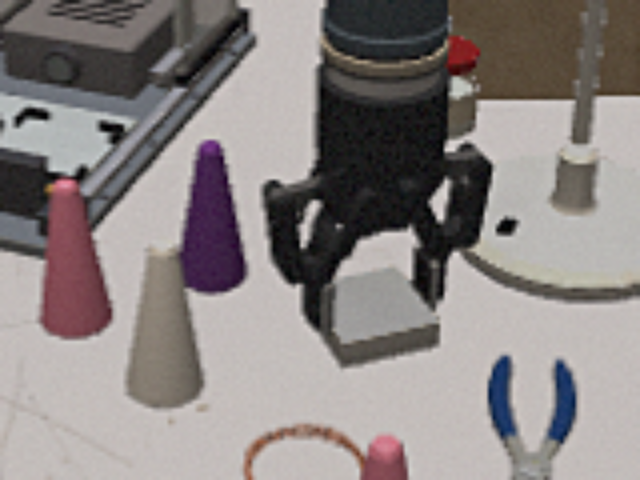

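```bash
python3 -m inch '[{"slide":[0,0,-15],"angular":[0,0,0]},{"slide":[0,0,-40],"angular":[0,0,0]},{"slide":[0,0,-75],"angular":[0,0,0]},{"slide":[0,0,-110],"angular":[0,0,0]},{"slide":[0,0,-140],"angular":[0,0,0]},{"slide":[0,0,-155],"angular":[0,0,0]},{"slide":[0,0,-155],"angular":[0,0,0]},{"slide":[0,0,-155],"angular":[0,0,0]}]'; python3 -c "
from h import *
to([.475,-.1065,.158],37.8)
for n in ('scene',):
  cv2.imwrite('pics/%s4.png'%n,cv2.resize(arm.read_camera(n)[...,::-1][120:300,190:430],None,fx=3,fy=3))
to([.475,-.1065,.158],37.8)"
```

```text
time: 4.3
tcp_pos: [0.5652, -0.384, 0.1575]
tcp_rot: [-3.127, 0.273, 0.005]
contact_force: [0.6, 0.4, -5.6]
gripper_width: 0.0621
t 4.3 tcp [ 0.5652 -0.384   0.1575] F [ 0.6  0.4 -5.6] w 0.0621 slide [-137.0, -257.6, 0.4] ang [-0.2, 0.1, -47.8]
t 4.35 tcp [ 0.5652 -0.3839  0.1573] F [-0.7 -0.4 -5.5] w 0.0619 slide [-137.0, -257.6, 0.3] ang [-0.2, 0.1, -47.8]
```

View pics/scene4.png

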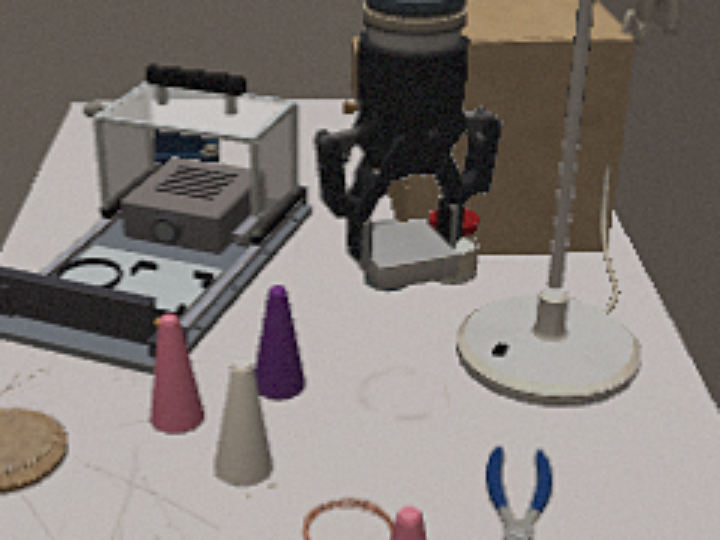

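The block is held level with 5.6 N of weight. Next I carry it over the nest.

```bash
python3 -m inch '[{"slide":[-15,-28,0],"angular":[0,0,-6]},{"slide":[-38,-71,0],"angular":[0,0,-14]},{"slide":[-63,-118,0],"angular":[0,0,-22]},{"slide":[-88,-165,0],"angular":[0,0,-31]},{"slide":[-110,-207,0],"angular":[0,0,-39]},{"slide":[-128,-240,0],"angular":[0,0,-45]},{"slide":[-137,-257.5,0],"angular":[0,0,-48]},{"slide":[-137,-257.5,0],"angular":[0,0,-48]}]'; python3 -c "
from h import *
for n in ('scene','top'):
  cv2.imwrite('pics/%s5.png'%n,cv2.resize(arm.read_camera(n)[...,::-1][120:270,110:310],None,fx=4,fy=4))
to([.475,-.1065,.06],37.8)"
```

```text
time: 5.35
tcp_pos: [0.4757, -0.1068, 0.159]
tcp_rot: [-2.969, -1.025, 0.001]
contact_force: [-0.7, -0.0, -4.8]
gripper_width: 0.062
t 5.45 tcp [ 0.4775 -0.1089  0.1594] F [-0.2 -0.8 -5.4] w 0.0615 slide [-0.5, -3.7, 99.4] ang [0.1, -0.0, 0.2]
```

View pics/scene5.png

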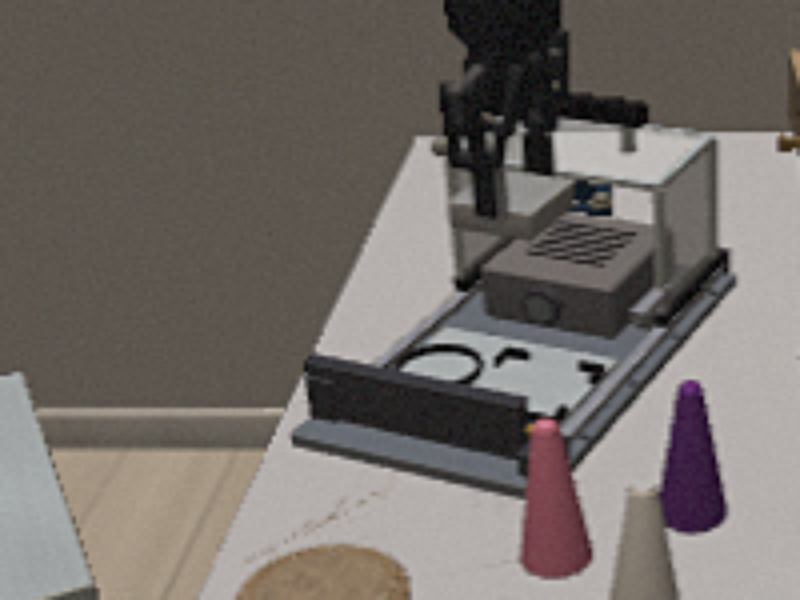

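View pics/top5.png

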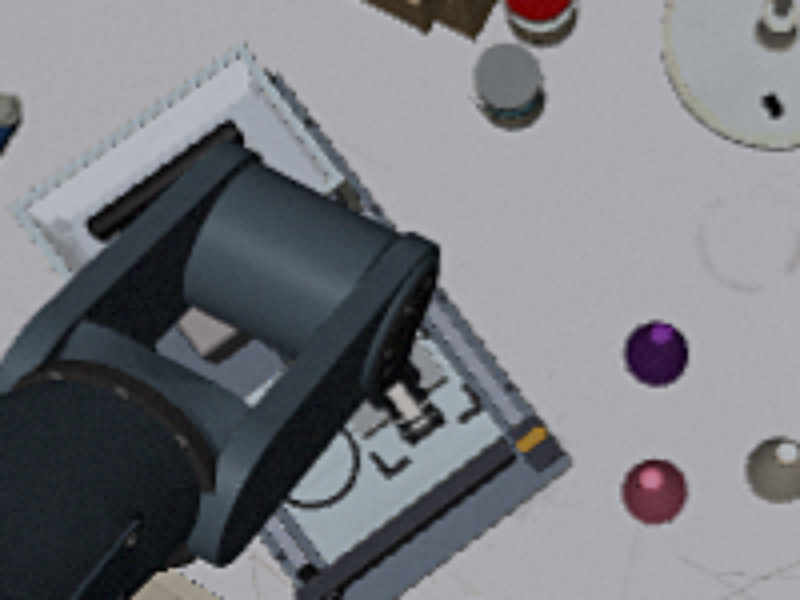

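The block hangs level above the nest, with the fingers on its ±y sides. I go down to just above the corners and check.

```bash
python3 -m inch '[{"slide":[0,0,20],"angular":[0,0,0]},{"slide":[0,0,45],"angular":[0,0,0]},{"slide":[0,0,70],"angular":[0,0,0]},{"slide":[0,0,90],"angular":[0,0,0]},{"slide":[0,0,103],"angular":[0,0,0]},{"slide":[0,0,110],"angular":[0,0,0]},{"slide":[0,0,110],"angular":[0,0,0]},{"slide":[0,0,110],"angular":[0,0,0]}]'; python3 -c "
from h import *
for n in ('scene','top'):
  cv2.imwrite('pics/%s6.png'%n,cv2.resize(arm.read_camera(n)[...,::-1][140:260,160:300],None,fx=5,fy=5))
to([.475,-.1065,.022],37.8)"
```

```text
time: 6.45
tcp_pos: [0.4766, -0.1078, 0.0498]
tcp_rot: [2.969, 1.023, 0.002]
contact_force: [-0.3, 0.4, -3.7]
gripper_width: 0.0619
t 6.55 tcp [ 0.4765 -0.1077  0.0499] F [-0.5 -0.2 -4.5] w 0.0615 slide [-0.5, -2.0, 27.9] ang [0.1, -0.0, 0.2]
```

View pics/scene6.png

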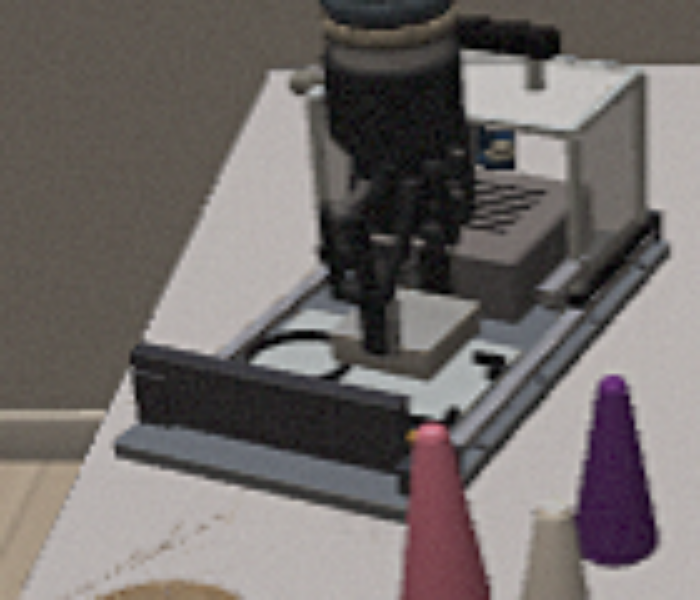

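View pics/top6.png

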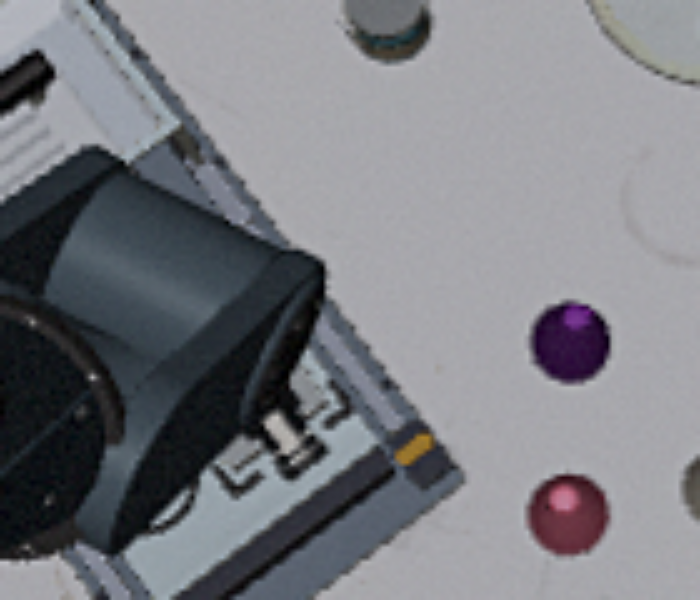

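Run:
```python
from h import *
s=arm.observe();c0=np.array(s["tcp_pos"]);th=np.radians(37.8);y=np.array([np.cos(th),np.sin(th),0]);x=np.array([y[1],-y[0],0])
im=cv2.imread("pics/scene6.png");im2=cv2.imread("pics/top6.png")
def dr(im,cam,c,z,hs,col):
    P=np.array([c+hs*(a*x+b*y) for a,b in((1,1),(1,-1),(-1,-1),(-1,1))]);P[:,2]=z
    p=(proj(cam,P)-[160,140]+.5)*5-.5
    cv2.polylines(im,[np.round(p).astype(int)],True,col,1)
for i,cam in((im,"scene"),(im2,"top")):
    dr(i,cam,c0,.064,.032,(0,0,255)); dr(i,cam,c0,.044,.032,(0,160,255)); dr(i,cam,np.array([.475,-.1065,0]),.023,.037,(0,255,0))
cv2.imwrite("pics/o6.png",im[200:440,200:560]); cv2.imwrite("pics/o6t.png",im2[280:600,100:500])
```

```text
(no output)
```

View pics/o6.png

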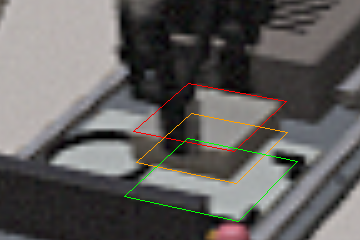

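View pics/o6t.png

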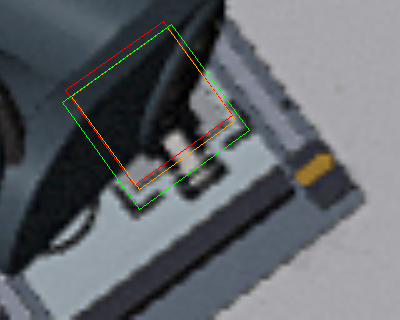

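The block and nest outlines are offset by the same camera bias of about 1 px in both views, so relative alignment is good to about 2 mm. I correct 2 mm and lower.

```bash
python3 -m inch '[{"slide":[0,-1,3],"angular":[0,0,0]},{"slide":[0,-2,8],"angular":[0,0,0]},{"slide":[0,-2,13],"angular":[0,0,0]},{"slide":[0,-2,18],"angular":[0,0,0]},{"slide":[0,-2,23],"angular":[0,0,0]},{"slide":[0,-2,27],"angular":[0,0,0]},{"slide":[0,-2,27.5],"angular":[0,0,0]},{"slide":[0,-2,27.5],"angular":[0,0,0]}]'; python3 -c "
from h import *
for n in ('scene',):
  cv2.imwrite('pics/%s7.png'%n,cv2.resize(arm.read_camera(n)[...,::-1][140:260,160:300],None,fx=5,fy=5))
to([.475,-.1065,.022],37.8)"
```

```text
time: 7.55
tcp_pos: [0.4748, -0.106, 0.0218]
tcp_rot: [2.97, 1.023, 0.0]
contact_force: [0.1, 0.5, -4.0]
gripper_width: 0.062
t 7.6 tcp [ 0.4748 -0.106   0.0218] F [ 0.1 -0.1 -4.4] w 0.0616 slide [-0.2, 0.6, -0.2] ang [-0.0, 0.0, 0.2]
```

View pics/scene7.png

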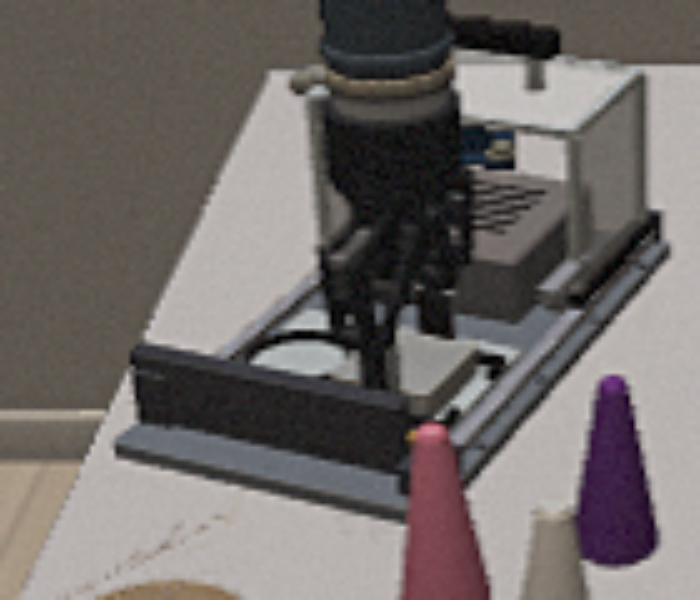

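The block is between the corners and the force still shows most of its weight. I lower 1.5 mm more, then release.

```bash
python3 -m inch '[{"slide":[0,0,0.5],"angular":[0,0,0]},{"slide":[0,0,1],"angular":[0,0,0]},{"slide":[0,0,1.5],"angular":[0,0,0]},{"slide":[0,0,2],"angular":[0,0,0]},{"slide":[0,0,2],"angular":[0,0,0]},{"slide":[0,0,2],"angular":[0,0,0]},{"slide":[0,0,2],"angular":[0,0,0]},{"slide":[0,0,2],"angular":[0,0,0]}]'; python3 -m inch '[{"slide":[0,0,0],"angular":[0,0,0]},{"slide":[0,0,0],"angular":[0,0,0]},{"slide":[0,0,0],"angular":[0,0,0]},{"slide":[0,0,0],"angular":[0,0,0]},{"slide":[0,0,0],"angular":[0,0,0]},{"slide":[0,0,0],"angular":[0,0,0]},{"slide":[0,0,0],"angular":[0,0,0]},{"slide":[0,0,0],"angular":[0,0,0]}]' 80
```

```text
time: 8.6
tcp_pos: [0.4748, -0.106, 0.0217]
tcp_rot: [2.97, 1.023, 0.001]
contact_force: [-4.0, 0.9, 14.8]
gripper_width: 0.0619
time: 9.6
tcp_pos: [0.4748, -0.106, 0.0198]
tcp_rot: [2.97, 1.023, 0.0]
contact_force: [0.8, 0.1, 0.1]
gripper_width: 0.0801
```

Pressed onto the bed with 15 N and released. I go straight up, then look.

```bash
python3 -m inch '[{"slide":[0,0,-10],"angular":[0,0,0]},{"slide":[0,0,-30],"angular":[0,0,0]},{"slide":[0,0,-70],"angular":[0,0,0]},{"slide":[0,0,-110],"angular":[0,0,0]},{"slide":[0,0,-150],"angular":[0,0,0]},{"slide":[0,0,-170],"angular":[0,0,0]},{"slide":[0,0,-175],"angular":[0,0,0]},{"slide":[0,0,-175],"angular":[0,0,0]}]' 85; python3 -c "
from h import *
for n in ('scene','top'):
  cv2.imwrite('pics/%s8.png'%n,cv2.resize(arm.read_camera(n)[...,::-1][140:260,160:300],None,fx=5,fy=5))
to([.431,-.371,.175],-10)"
```

```text
time: 10.6
tcp_pos: [0.4745, -0.1058, 0.1948]
tcp_rot: [-2.97, -1.023, 0.0]
contact_force: [0.9, -0.5, -0.9]
gripper_width: 0.0852
t 10.7 tcp [ 0.4741 -0.1057  0.1939] F [ 0.1  0.6 -0.1] w 0.0853 slide [-197.3, 182.6, 18.8] ang [-0.1, 0.1, 48.0]
```

View pics/scene8.png

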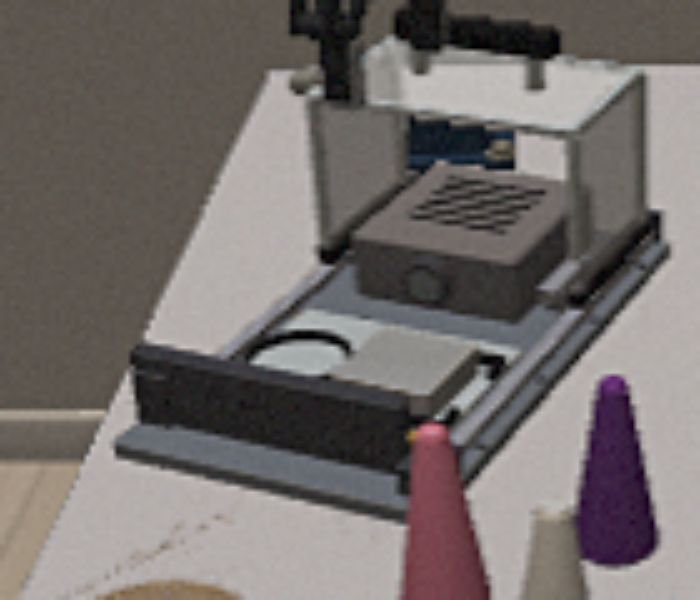

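View pics/top8.png

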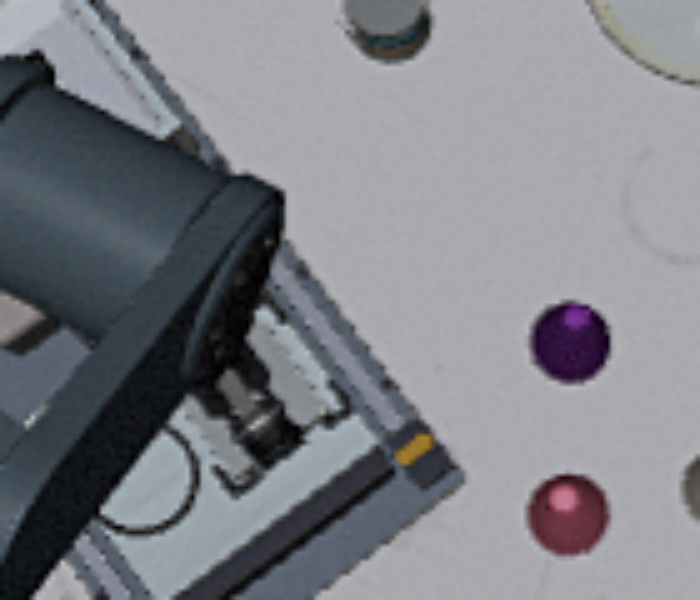

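The block lies flat inside its four corners (scene crop: top face (335,365)-(480,350)). Next I move above the white cone.

```bash
python3 -m inch '[{"slide":[-25,23,2],"angular":[0,0,6]},{"slide":[-58,54,5],"angular":[0,0,14]},{"slide":[-94,87,9],"angular":[0,0,23]},{"slide":[-130,120,12],"angular":[0,0,32]},{"slide":[-162,150,15],"angular":[0,0,40]},{"slide":[-187,173,18],"angular":[0,0,46]},{"slide":[-197,182.5,19],"angular":[0,0,48]},{"slide":[-197,182.5,19],"angular":[0,0,48]}]'; python3 -c "
from h import *
a=arm.read_camera('scene')[...,::-1]; b=arm.read_camera('top')[...,::-1]
cv2.imwrite('pics/s9.png',cv2.resize(a[150:300,200:350],None,fx=4,fy=4))
cv2.imwrite('pics/t9.png',cv2.resize(b[140:260,160:320],None,fx=5,fy=5))
to([.431,-.371,.04],-10)"
```

```text
time: 11.7
tcp_pos: [0.4315, -0.3708, 0.1748]
tcp_rot: [-3.128, 0.274, 0.002]
contact_force: [-1.3, 0.8, -0.5]
gripper_width: 0.0851
t 11.8 tcp [ 0.4318 -0.3694  0.1753] F [ 0.2 -0.3 -0.6] w 0.085 slide [-0.3, 2.0, 135.3] ang [-0.1, 0.1, 0.1]
```

View pics/s9.png

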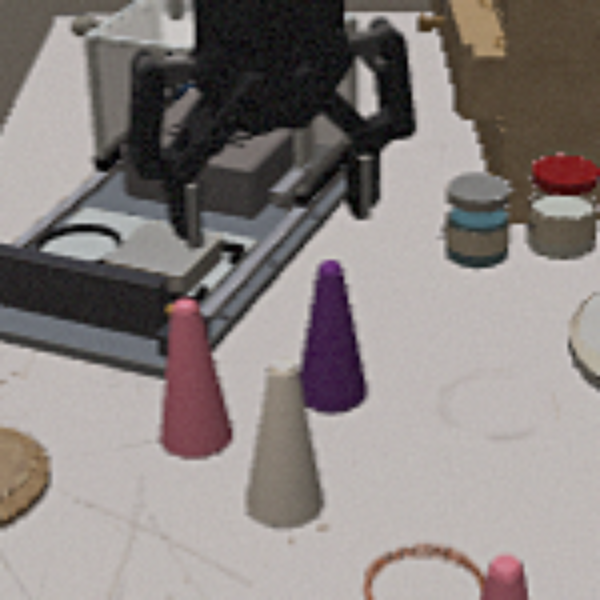

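View pics/t9.png

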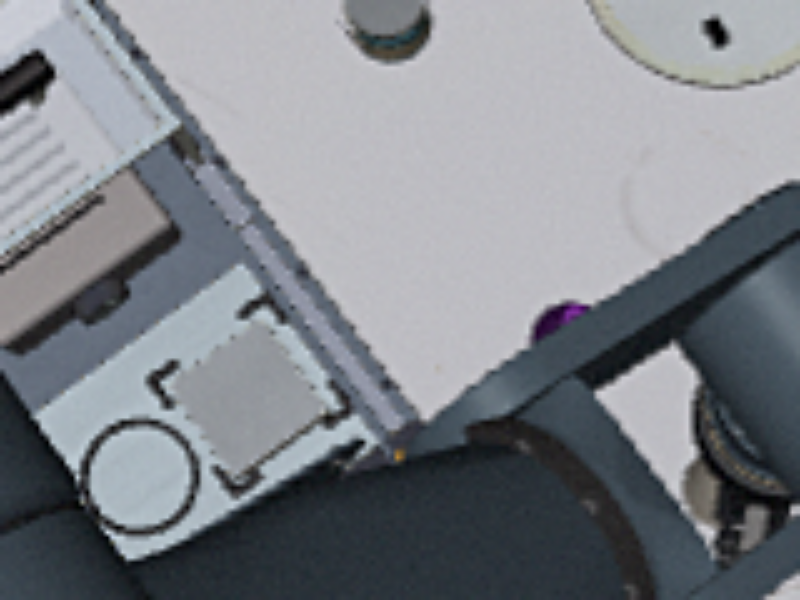

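The top view shows the block centred in its nest: top face centre (251,397) against nest centre (250,395). Next I descend round the cone.

```bash
python3 -m inch '[{"slide":[0,1,20],"angular":[0,0,0]},{"slide":[0,1,45],"angular":[0,0,0]},{"slide":[0,1,70],"angular":[0,0,0]},{"slide":[0,1,90],"angular":[0,0,0]},{"slide":[0,1,110],"angular":[0,0,0]},{"slide":[0,1,125],"angular":[0,0,0]},{"slide":[0,1,135],"angular":[0,0,0]},{"slide":[0,1,135],"angular":[0,0,0]}]'; python3 -c "
from h import *
a=arm.read_camera('scene')[...,::-1]; b=arm.read_camera('top')[...,::-1]
cv2.imwrite('pics/s10.png',cv2.resize(a[150:300,200:350],None,fx=4,fy=4))
cv2.imwrite('pics/t10.png',cv2.resize(b[160:280,230:390],None,fx=5,fy=5))
to([.431,-.371,.04],-10)"
```

```text
time: 12.8
tcp_pos: [0.4317, -0.3714, 0.0404]
tcp_rot: [-3.129, 0.272, 0.001]
contact_force: [-0.1, 0.7, -0.2]
gripper_width: 0.0852
t 12.9 tcp [ 0.4321 -0.3722  0.0412] F [0.4 0.4 0.1] w 0.0852 slide [-1.3, -1.0, 1.2] ang [0.0, -0.0, 0.0]
```

View pics/s10.png

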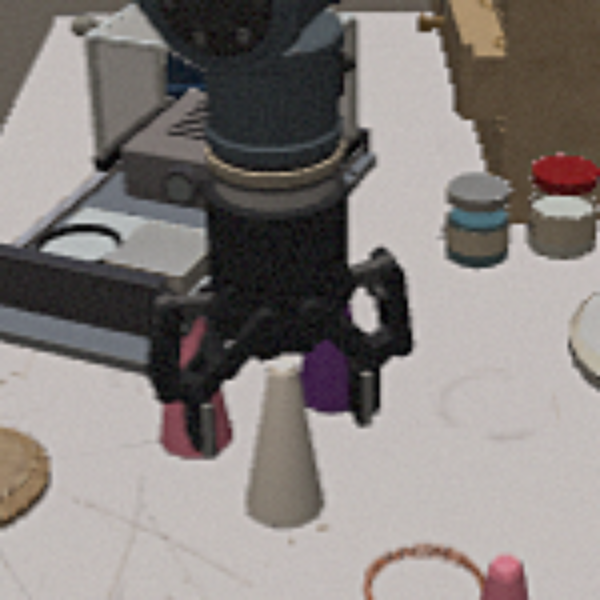

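View pics/t10.png

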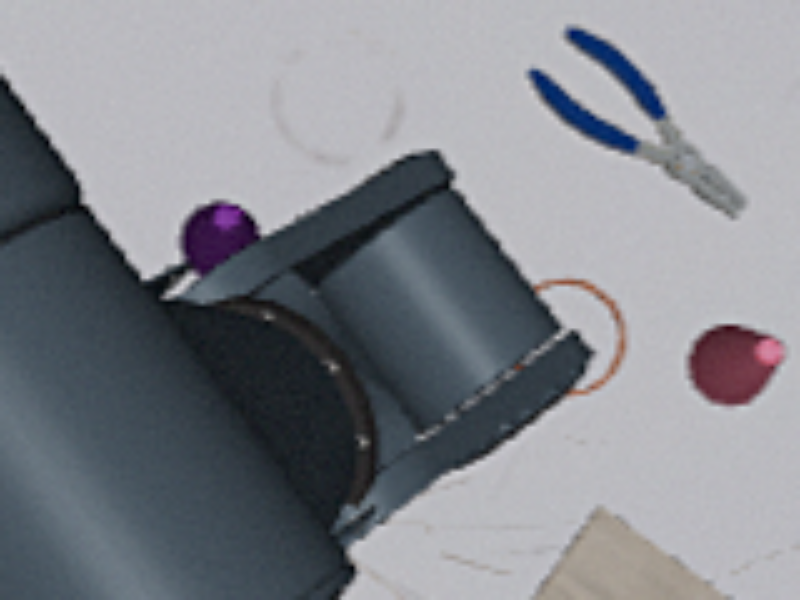

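```bash
python3 -m inch '[{"slide":[0,0,0],"angular":[0,0,0]},{"slide":[0,0,0],"angular":[0,0,0]},{"slide":[0,0,0],"angular":[0,0,0]},{"slide":[0,0,0],"angular":[0,0,0]},{"slide":[0,0,0],"angular":[0,0,0]},{"slide":[0,0,0],"angular":[0,0,0]},{"slide":[0,0,0],"angular":[0,0,0]},{"slide":[0,0,0],"angular":[0,0,0]}]' 10 30; python3 -c "
from h import *
a=arm.read_camera('scene')[...,::-1]
cv2.imwrite('pics/s11.png',cv2.resize(a[150:300,200:350],None,fx=4,fy=4))
to([.431,-.371,.04],-10)"
```

```text
time: 13.9
tcp_pos: [0.4322, -0.3724, 0.0413]
tcp_rot: [3.129, -0.273, 0.001]
contact_force: [0.1, 0.5, 5.6]
gripper_width: 0.0306
t 13.95 tcp [ 0.4321 -0.3724  0.0413] F [0.6 1.2 5.5] w 0.0303 slide [-1.3, -1.1, 1.2] ang [0.0, -0.0, 0.0]
```

View pics/s11.png

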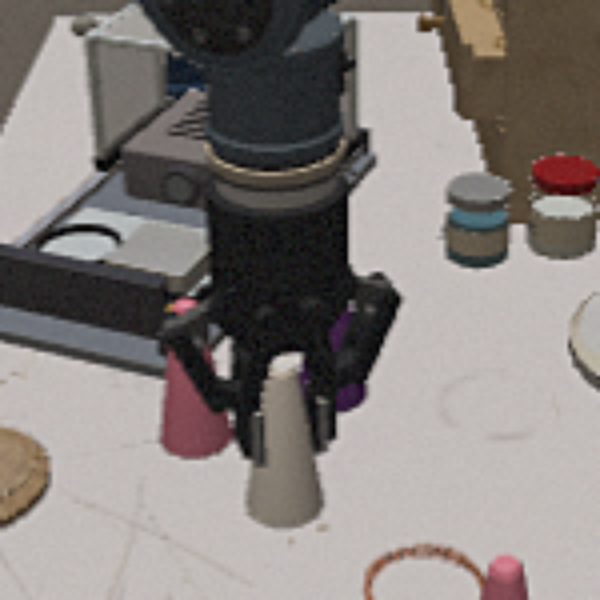

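The pads close on the cone's middle at 30 mm, which matches its diameter there. Lifting.

```bash
python3 -m inch '[{"slide":[0,0,-8],"angular":[0,0,0]},{"slide":[0,0,-25],"angular":[0,0,0]},{"slide":[0,0,-50],"angular":[0,0,0]},{"slide":[0,0,-80],"angular":[0,0,0]},{"slide":[0,0,-110],"angular":[0,0,0]},{"slide":[0,0,-128],"angular":[0,0,0]},{"slide":[0,0,-135],"angular":[0,0,0]},{"slide":[0,0,-135],"angular":[0,0,0]}]'; python3 -c "
from h import *
a=arm.read_camera('scene')[...,::-1]
cv2.imwrite('pics/s12.png',cv2.resize(a[130:280,200:350],None,fx=4,fy=4))
to([.428,-.046,.177],37.8)"
```

```text
time: 14.95
tcp_pos: [0.4318, -0.372, 0.1763]
tcp_rot: [3.129, -0.273, 0.001]
contact_force: [-0.1, 0.8, -1.7]
gripper_width: 0.0302
t 15.0 tcp [ 0.4315 -0.3717  0.1756] F [ 0.5  0.8 -1. ] w 0.0307 slide [-59.9, -320.1, -1.2] ang [-0.0, 0.0, -47.8]
```

View pics/s12.png

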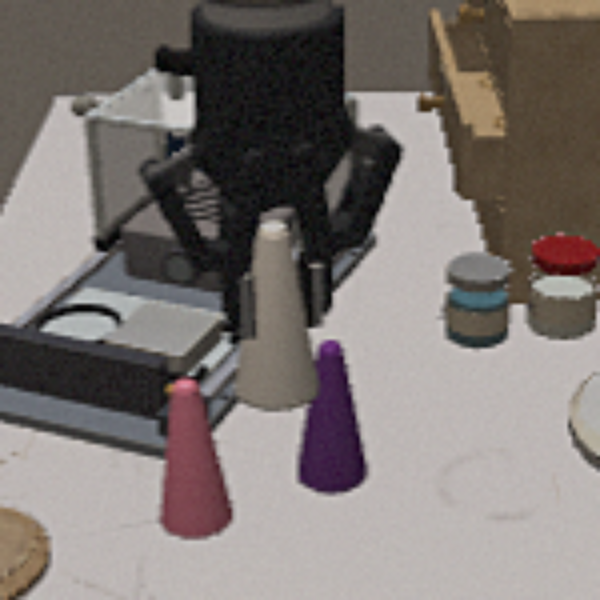

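Run:
```python
from h import *
s=arm.observe();t=np.array(s["tcp_pos"]);print(t)
P=[t+[dx,dy,dz] for dx,dy in((0,0),(0,-.01)) for dz in(-.0413,.0587)]
print((proj("scene",P)-[200,130]+.5)*4-.5)
print(pt("scene",crop([(276,230)],(200,130),4),t[2]+.0587),pt("scene",crop([(277.5,393)],(200,130),4),t[2]-.0413))
```

```text
[ 0.43147542 -0.3716831   0.17560577]
[[278.79596208 393.33959751]
 [272.96110591 227.3867303 ]
 [287.27193868 401.73212022]
 [281.90123526 234.67445772]]
[[ 0.43140175 -0.37524789  0.23430577]] [[ 0.43102511 -0.37101355  0.13430577]]
```

The cone hangs on the TCP axis to within about 3 mm and is upright. Next I carry it to the round nest.

```bash
python3 -m inch '[{"slide":[-6,-32,-1],"angular":[0,0,-5]},{"slide":[-15,-82,-1],"angular":[0,0,-12]},{"slide":[-26,-138,-1],"angular":[0,0,-21]},{"slide":[-36,-194,-1],"angular":[0,0,-29]},{"slide":[-46,-248,-1],"angular":[0,0,-37]},{"slide":[-55,-294,-1],"angular":[0,0,-44]},{"slide":[-60,-318,-1],"angular":[0,0,-48]},{"slide":[-60,-320,-1],"angular":[0,0,-48]}]'; python3 -m inch '[{"slide":[0,0,10],"angular":[0,0,0]},{"slide":[0,0,25],"angular":[0,0,0]},{"slide":[0,0,45],"angular":[0,0,0]},{"slide":[0,0,65],"angular":[0,0,0]},{"slide":[0,0,80],"angular":[0,0,0]},{"slide":[0,0,90],"angular":[0,0,0]},{"slide":[0,0,93],"angular":[0,0,0]},{"slide":[0,0,93],"angular":[0,0,0]}]'; python3 -c "
from h import *
a=arm.read_camera('scene')[...,::-1]; b=arm.read_camera('top')[...,::-1]
cv2.imwrite('pics/s13.png',cv2.resize(a[130:260,160:300],None,fx=5,fy=5))
cv2.imwrite('pics/t13.png',cv2.resize(b[130:280,130:280],None,fx=4,fy=4))
to([.428,-.046,.057],37.8)"
```

```text
time: 16.0
tcp_pos: [0.427, -0.0448, 0.1761]
tcp_rot: [-2.967, -1.026, 0.003]
contact_force: [0.2, -0.3, -1.1]
gripper_width: 0.0299
time: 17.0
tcp_pos: [0.4283, -0.0468, 0.0837]
tcp_rot: [-2.971, -1.022, 0.0]
contact_force: [0.1, 0.4, -0.5]
gripper_width: 0.0299
t 17.1 tcp [ 0.4286 -0.0467  0.0841] F [ 0.3  0.2 -1.1] w 0.0301 slide [-0.0, -0.9, 27.1] ang [0.0, -0.0, 0.2]
```

View pics/s13.png

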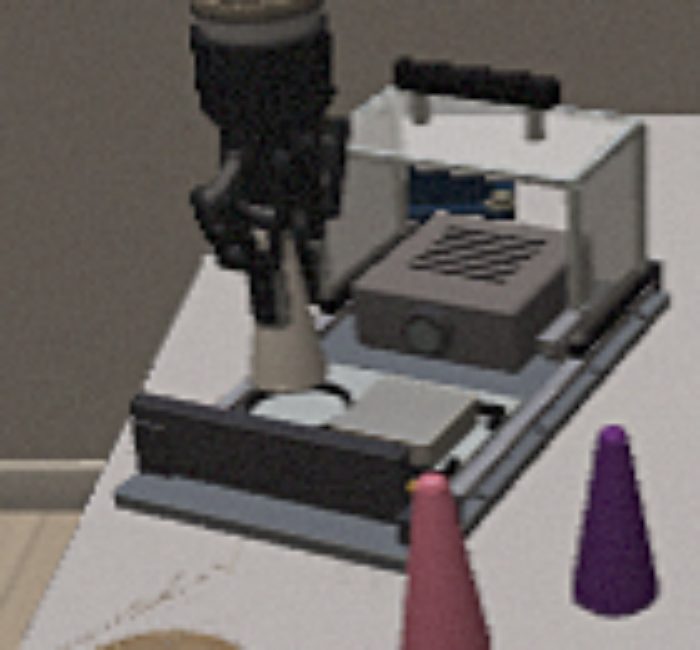

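View pics/t13.png

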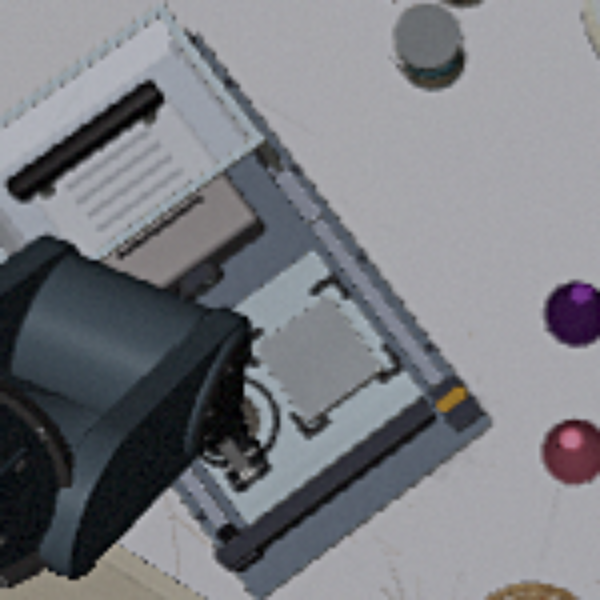

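Run:
```python
from h import *
print(pt("scene",crop([(289,376),(250,376),(328,376)],(160,130),5),.043))
print(pt("scene",crop([(298,407)],(160,130),5),.022))
```

```text
[[ 0.42434881 -0.04590589  0.043     ]
 [ 0.40428853 -0.03408048  0.043     ]
 [ 0.44433335 -0.05768055  0.043     ]]
[[ 0.42735763 -0.04738966  0.022     ]]
```

The foot is about 3 mm short of the ring centre towards -x, so I nudge 2 mm and lower.

```bash
python3 -m inch '[{"slide":[0,2,4],"angular":[0,0,0]},{"slide":[0,2,9],"angular":[0,0,0]},{"slide":[0,2,14],"angular":[0,0,0]},{"slide":[0,2,19],"angular":[0,0,0]},{"slide":[0,2,23],"angular":[0,0,0]},{"slide":[0,2,26],"angular":[0,0,0]},{"slide":[0,2,26],"angular":[0,0,0]},{"slide":[0,2,26],"angular":[0,0,0]}]'; python3 -c "
from h import *
a=arm.read_camera('scene')[...,::-1]
cv2.imwrite('pics/s14.png',cv2.resize(a[130:260,160:300],None,fx=5,fy=5))
to([.428,-.046,.057],37.8)"
```

```text
time: 18.1
tcp_pos: [0.4295, -0.0481, 0.0578]
tcp_rot: [2.97, 1.023, 0.0]
contact_force: [-1.5, 0.3, -0.4]
gripper_width: 0.0299
t 18.15 tcp [ 0.4295 -0.0481  0.0579] F [ 0.2  0.1 -1.2] w 0.0309 slide [0.1, -2.6, 0.9] ang [0.0, -0.0, 0.2]
```

View pics/s14.png

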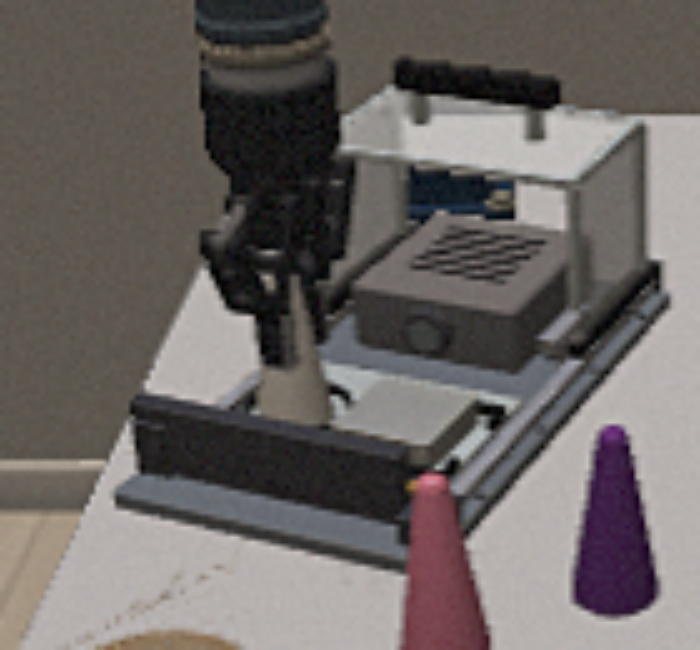

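Still no contact. I lower until the force shows seating.

```bash
python3 -m inch '[{"slide":[0,0,0.3],"angular":[0,0,0]},{"slide":[0,0,0.6],"angular":[0,0,0]},{"slide":[0,0,0.9],"angular":[0,0,0]},{"slide":[0,0,1.2],"angular":[0,0,0]},{"slide":[0,0,1.5],"angular":[0,0,0]},{"slide":[0,0,1.5],"angular":[0,0,0]},{"slide":[0,0,1.5],"angular":[0,0,0]},{"slide":[0,0,1.5],"angular":[0,0,0]}]'; python3 -c "
from h import *
to([.428,-.046,.057],37.8)"
```

```text
time: 19.15
tcp_pos: [0.4297, -0.0481, 0.0572]
tcp_rot: [2.97, 1.023, 0.001]
contact_force: [-0.9, 1.0, 9.7]
gripper_width: 0.0299
t 19.15 tcp [ 0.4297 -0.0481  0.0572] F [-0.9  1.   9.7] w 0.0299 slide [-0.0, -2.7, 0.2] ang [0.1, -0.0, 0.2]
```

Contact is at TCP z 0.0572, against 0.0573 expected for the foot on the bed. Release.

```bash
python3 -m inch '[{"slide":[0,0,0],"angular":[0,0,0]},{"slide":[0,0,0],"angular":[0,0,0]},{"slide":[0,0,0],"angular":[0,0,0]},{"slide":[0,0,0],"angular":[0,0,0]},{"slide":[0,0,0],"angular":[0,0,0]},{"slide":[0,0,0],"angular":[0,0,0]},{"slide":[0,0,0],"angular":[0,0,0]},{"slide":[0,0,0],"angular":[0,0,0]}]' 75; python3 -c "
from h import *
a=arm.read_camera('scene')[...,::-1]
cv2.imwrite('pics/s15.png',cv2.resize(a[130:260,160:300],None,fx=5,fy=5))
to([.428,-.046,.057],37.8)"
```

```text
time: 20.15
tcp_pos: [0.4295, -0.0481, 0.0563]
tcp_rot: [2.97, 1.023, 0.0]
contact_force: [0.2, -0.1, -0.6]
gripper_width: 0.0748
t 20.2 tcp [ 0.4294 -0.0481  0.0563] F [ 0.3 -0.6 -0.8] w 0.0753 slide [0.1, -2.5, -0.7] ang [-0.0, 0.0, 0.2]
```

View pics/s15.png

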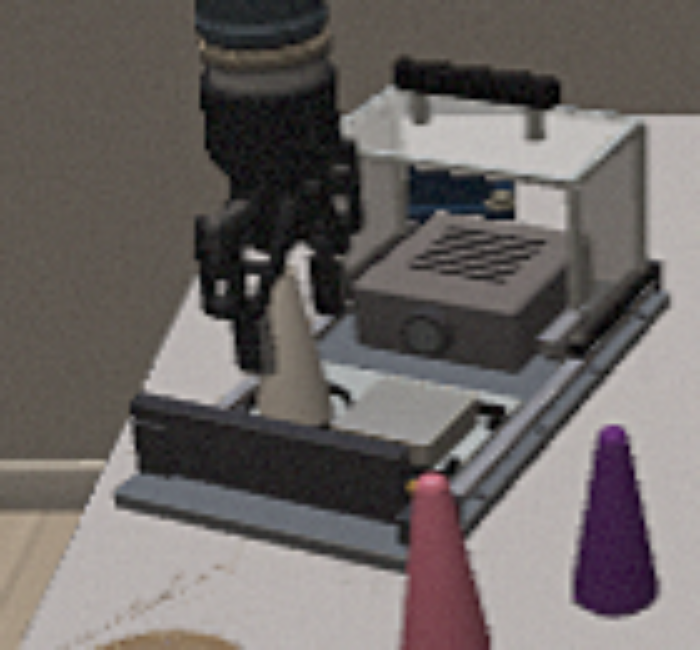

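The cone stands in the ring. I go up clear of it, then over to the guard handle.

```bash
python3 -m inch '[{"slide":[0,0,-10],"angular":[0,0,0]},{"slide":[0,0,-35],"angular":[0,0,0]},{"slide":[0,0,-75],"angular":[0,0,0]},{"slide":[0,0,-120],"angular":[0,0,0]},{"slide":[0,0,-160],"angular":[0,0,0]},{"slide":[0,0,-185],"angular":[0,0,0]},{"slide":[0,0,-195],"angular":[0,0,0]},{"slide":[0,0,-195],"angular":[0,0,0]}]' ; python3 -c "
from h import *
a=arm.read_camera('scene')[...,::-1]; b=arm.read_camera('top')[...,::-1]
cv2.imwrite('pics/s16.png',cv2.resize(a[130:260,160:300],None,fx=5,fy=5))
cv2.imwrite('pics/t16.png',cv2.resize(b[130:280,110:260],None,fx=4,fy=4))
to([.5865,.0257,.25],37.8)"
```

```text
time: 21.2
tcp_pos: [0.4294, -0.048, 0.2517]
tcp_rot: [2.97, 1.023, 0.001]
contact_force: [0.3, 0.5, -0.1]
gripper_width: 0.0752
t 21.3 tcp [ 0.4287 -0.0478  0.2504] F [-0.2  0.2 -0.7] w 0.0751 slide [169.6, 39.3, 0.2] ang [-0.1, 0.1, 0.2]
```

View pics/s16.png

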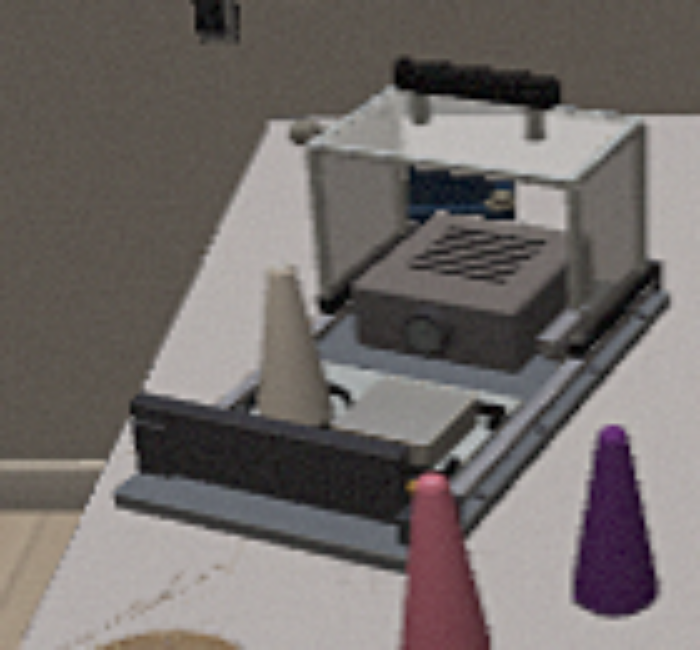

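View pics/t16.png

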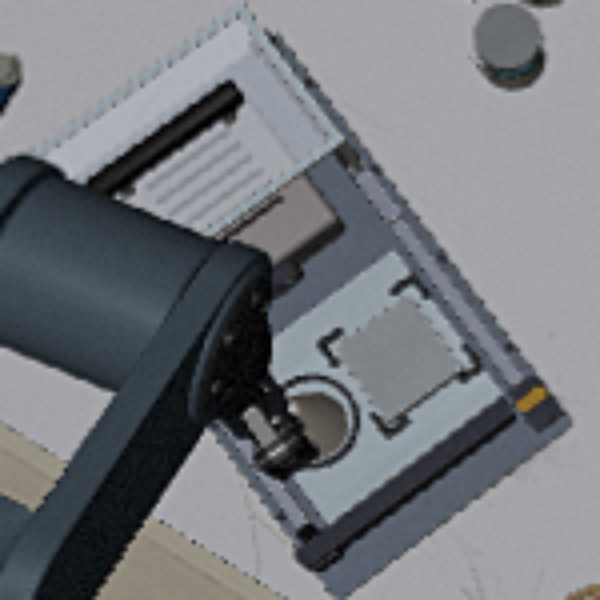

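The cone stands upright, leaning in the picture only as much as the guard's vertical edges do. Its foot is concentric with the ring (top crop (318,423) against (318,421)). Next, the handle.

```bash
python3 -m inch '[{"slide":[20,5,0],"angular":[0,0,0]},{"slide":[55,13,0],"angular":[0,0,0]},{"slide":[95,22,0],"angular":[0,0,0]},{"slide":[130,30,0],"angular":[0,0,0]},{"slide":[158,37,0],"angular":[0,0,0]},{"slide":[169.5,39,0],"angular":[0,0,0]},{"slide":[169.5,39,0],"angular":[0,0,0]},{"slide":[169.5,39,0],"angular":[0,0,0]}]' 60 ; python3 -c "
from h import *
a=arm.read_camera('scene')[...,::-1]; b=arm.read_camera('top')[...,::-1]
cv2.imwrite('pics/s17.png',cv2.resize(a[110:240,180:320],None,fx=5,fy=5))
to([.5865,.0257,.152],37.8)"
```

```text
time: 22.3
tcp_pos: [0.5857, 0.0252, 0.2508]
tcp_rot: [-2.97, -1.022, 0.003]
contact_force: [-0.2, 0.8, -0.3]
gripper_width: 0.0602
t 22.4 tcp [0.586  0.0252 0.2513] F [ 0.3 -0.4 -0.2] w 0.06 slide [0.8, -0.0, 99.3] ang [-0.0, 0.0, 0.2]
```

View pics/s17.png

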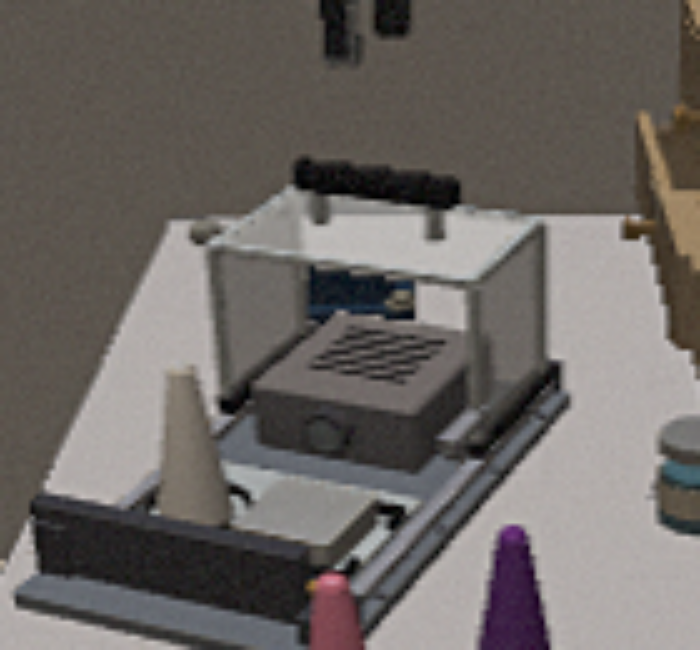

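The fingers are above the handle's middle. Descend, straddling the bar.

```bash
python3 -m inch '[{"slide":[0,0,15],"angular":[0,0,0]},{"slide":[0,0,35],"angular":[0,0,0]},{"slide":[0,0,55],"angular":[0,0,0]},{"slide":[0,0,72],"angular":[0,0,0]},{"slide":[0,0,85],"angular":[0,0,0]},{"slide":[0,0,93],"angular":[0,0,0]},{"slide":[0,0,97],"angular":[0,0,0]},{"slide":[0,0,97],"angular":[0,0,0]}]' ; python3 -c "
from h import *
a=arm.read_camera('scene')[...,::-1]; b=arm.read_camera('top')[...,::-1]
cv2.imwrite('pics/s18.png',cv2.resize(a[80:210,180:320],None,fx=5,fy=5))
to([.5865,.0257,.152],37.8)"
```

```text
time: 23.4
tcp_pos: [0.5872, 0.0256, 0.1544]
tcp_rot: [2.97, 1.023, 0.0]
contact_force: [-0.2, 0.2, -0.3]
gripper_width: 0.0602
t 23.5 tcp [0.5874 0.0256 0.1548] F [-0.2 -0.  -0.1] w 0.0601 slide [-0.6, -0.7, 2.8] ang [0.0, -0.0, 0.2]
```

View pics/s18.png

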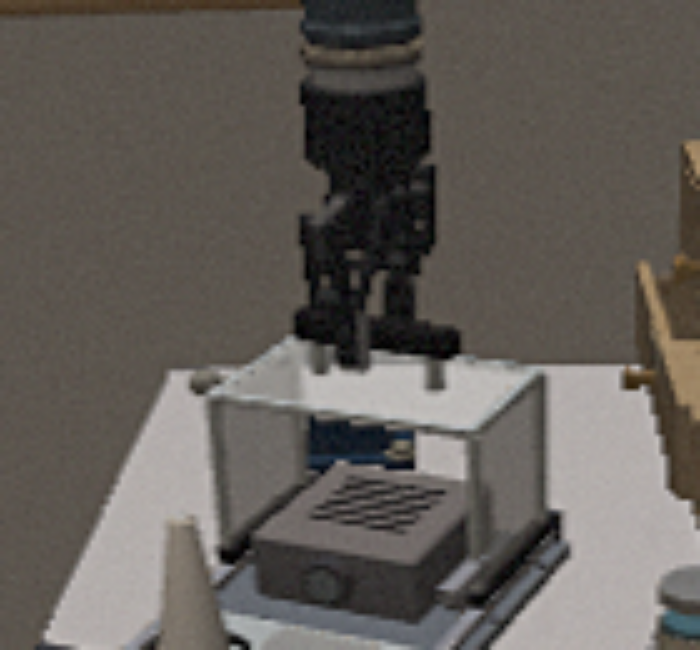

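The near finger is in front of the bar and the other behind it. I grip.

```bash
python3 -m inch '[{"slide":[0,0,0],"angular":[0,0,0]},{"slide":[0,0,0],"angular":[0,0,0]},{"slide":[0,0,0],"angular":[0,0,0]},{"slide":[0,0,0],"angular":[0,0,0]},{"slide":[0,0,0],"angular":[0,0,0]},{"slide":[0,0,0],"angular":[0,0,0]},{"slide":[0,0,0],"angular":[0,0,0]},{"slide":[0,0,0],"angular":[0,0,0]}]' 5 50; python3 -c "
from h import *
to([.5865,.0257,.152],37.8)"
```

```text
time: 24.5
tcp_pos: [0.5876, 0.0257, 0.1549]
tcp_rot: [2.97, 1.023, 0.002]
contact_force: [0.2, 1.1, 5.3]
gripper_width: 0.0143
t 24.5 tcp [0.5876 0.0257 0.1549] F [0.2 1.1 5.3] w 0.0143 slide [-0.8, -0.7, 2.9] ang [0.1, -0.1, 0.2]
```

Gripped at 14.3 mm, the bar's thickness. Estimated guard travel is 0.177 m. Push the first 140 mm.

```bash
python3 -m inch '[{"slide":[-8,0,0],"angular":[0,0,0]},{"slide":[-25,0,0],"angular":[0,0,0]},{"slide":[-48,0,0],"angular":[0,0,0]},{"slide":[-72,0,0],"angular":[0,0,0]},{"slide":[-96,0,0],"angular":[0,0,0]},{"slide":[-118,0,0],"angular":[0,0,0]},{"slide":[-133,0,0],"angular":[0,0,0]},{"slide":[-140,0,0],"angular":[0,0,0]}]'; python3 -c "
from h import *
a=arm.read_camera('scene')[...,::-1]
cv2.imwrite('pics/s19.png',cv2.resize(a[110:260,150:310],None,fx=4,fy=4))
to([.448,-.082,.154],37.8)"
```

```text
time: 25.5
tcp_pos: [0.4774, -0.0621, 0.1549]
tcp_rot: [2.968, 1.021, 0.003]
contact_force: [2.1, -1.4, 6.0]
gripper_width: 0.014
t 25.55 tcp [ 0.477  -0.0625  0.1549] F [ 0.6 -5.2  6. ] w 0.0139 slide [-34.8, -2.5, 0.8] ang [0.2, -0.0, 0.2]
```

View pics/s19.png

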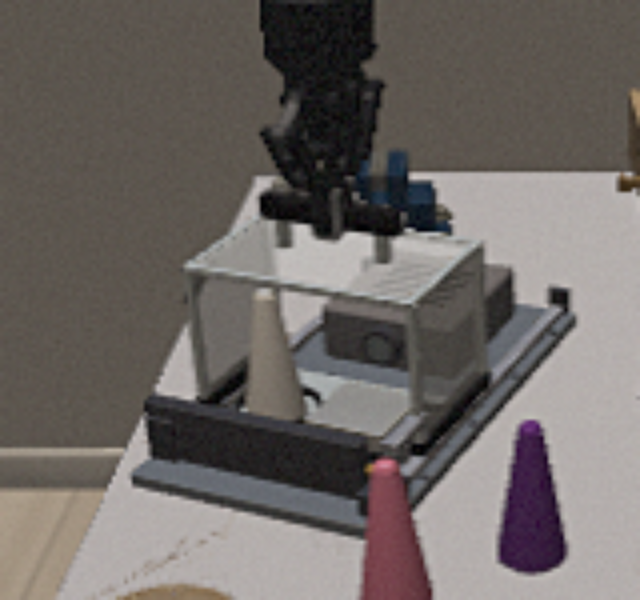

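The guard slides freely over the parts, and the cone stands at crop (275,360). Continue slowly into the catch.

```bash
python3 -m inch '[{"slide":[-5,0,0],"angular":[0,0,0]},{"slide":[-10,0,0],"angular":[0,0,0]},{"slide":[-15,0,0],"angular":[0,0,0]},{"slide":[-20,0,0],"angular":[0,0,0]},{"slide":[-24,0,0],"angular":[0,0,0]},{"slide":[-28,0,0],"angular":[0,0,0]},{"slide":[-31,0,0],"angular":[0,0,0]},{"slide":[-33,0,0],"angular":[0,0,0]}]'; python3 -c "
from h import *
to([.448,-.082,.154],37.8)
s=arm.observe();f=np.array(s['contact_force']);print(f[0]*.79+f[1]*.613, f[0]*.613-f[1]*.79)"
```

```text
time: 26.55
tcp_pos: [0.4527, -0.0819, 0.1549]
tcp_rot: [2.967, 1.023, 0.005]
contact_force: [4.9, -0.2, 4.8]
gripper_width: 0.0141
t 26.55 tcp [ 0.4527 -0.0819  0.1549] F [ 4.9 -0.2  4.8] w 0.0141 slide [-3.7, -2.8, 0.8] ang [0.2, -0.1, 0.2]
3.7410136688649644 3.192399271088081
```

```bash
python3 -m inch '[{"slide":[-1,0,0],"angular":[0,0,0]},{"slide":[-2,0,0],"angular":[0,0,0]},{"slide":[-3,0,0],"angular":[0,0,0]},{"slide":[-4,0,0],"angular":[0,0,0]},{"slide":[-4.5,0,0],"angular":[0,0,0]},{"slide":[-5,0,0],"angular":[0,0,0]},{"slide":[-5.5,0,0],"angular":[0,0,0]},{"slide":[-6,0,0],"angular":[0,0,0]}]'; python3 -c "
from h import *
to([.448,-.082,.154],37.8)
a=arm.read_camera('scene')[...,::-1]
cv2.imwrite('pics/s20.png',cv2.resize(a[160:260,170:290],None,fx=6,fy=6))
s=arm.observe();f=np.array(s['contact_force']);print(f[0]*.79+f[1]*.613, f[0]*.613-f[1]*.79)"
```

```text
time: 27.55
tcp_pos: [0.4483, -0.0854, 0.1549]
tcp_rot: [2.967, 1.022, 0.007]
contact_force: [6.1, -0.9, 5.7]
gripper_width: 0.0141
t 27.55 tcp [ 0.4483 -0.0854  0.1549] F [ 6.1 -0.9  5.7] w 0.0141 slide [1.8, -2.9, 0.9] ang [0.3, -0.2, 0.2]
3.4400958405689135 3.4995688755343775
```

View pics/s20.png

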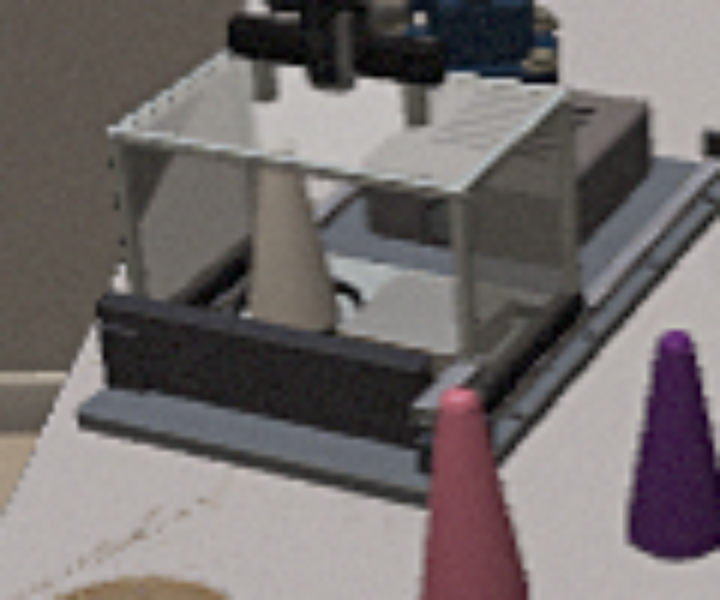

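```bash
python3 -m inch '[{"slide":[-0.5,0,0],"angular":[0,0,0]},{"slide":[-1,0,0],"angular":[0,0,0]},{"slide":[-1.5,0,0],"angular":[0,0,0]},{"slide":[-2,0,0],"angular":[0,0,0]},{"slide":[-2.5,0,0],"angular":[0,0,0]},{"slide":[-3,0,0],"angular":[0,0,0]},{"slide":[-3,0,0],"angular":[0,0,0]},{"slide":[-3,0,0],"angular":[0,0,0]}]'; python3 -c "
from h import *
to([.448,-.082,.154],37.8)
s=arm.observe();f=np.array(s['contact_force']);print(f[0]*.79+f[1]*.613, f[0]*.613-f[1]*.79)"
```

```text
time: 28.6
tcp_pos: [0.4481, -0.0856, 0.1549]
tcp_rot: [2.969, 1.019, 0.015]
contact_force: [12.5, 8.0, 2.7]
gripper_width: 0.0144
t 28.6 tcp [ 0.4481 -0.0856  0.1549] F [12.5  8.   2.7] w 0.0144 slide [2.1, -2.9, 0.9] ang [0.3, -0.5, 0.1]
14.799213442717695 1.3146210072737619
```

```bash
python3 -m inch '[{"slide":[-0.5,0,0],"angular":[0,0,0]},{"slide":[-1,0,0],"angular":[0,0,0]},{"slide":[-1.5,0,0],"angular":[0,0,0]},{"slide":[-2,0,0],"angular":[0,0,0]},{"slide":[-2.5,0,0],"angular":[0,0,0]},{"slide":[-3,0,0],"angular":[0,0,0]},{"slide":[-3,0,0],"angular":[0,0,0]},{"slide":[-3,0,0],"angular":[0,0,0]}]'; python3 -c "
from h import *
to([.448,-.082,.154],37.8)
s=arm.observe();f=np.array(s['contact_force']);print(f[0]*.79+f[1]*.613, f[0]*.613-f[1]*.79)"
```

```text
time: 29.6
tcp_pos: [0.4481, -0.0858, 0.1549]
tcp_rot: [2.972, 1.016, 0.024]
contact_force: [19.8, 17.2, -2.0]
gripper_width: 0.0142
t 29.6 tcp [ 0.4481 -0.0858  0.1549] F [19.8 17.2 -2. ] w 0.0142 slide [2.2, -3.0, 0.9] ang [0.3, -0.8, -0.0]
26.20237752978848 -1.4666539389506212
```

26 N without motion is above the 15 N catch peak, so this is the hard stop. I relieve the push while still holding, to see whether the latch holds.

```bash
python3 -m inch '[{"slide":[1,0,0],"angular":[0,0,0]},{"slide":[2,0,0],"angular":[0,0,0]},{"slide":[3,0,0],"angular":[0,0,0]},{"slide":[4,0,0],"angular":[0,0,0]},{"slide":[5,0,0],"angular":[0,0,0]},{"slide":[6,0,0],"angular":[0,0,0]},{"slide":[7,0,0],"angular":[0,0,0]},{"slide":[8,0,0],"angular":[0,0,0]}]'; python3 -c "
from h import *
to([.448,-.082,.154],37.8)
s=arm.observe();f=np.array(s['contact_force']);print(f[0]*.79+f[1]*.613, f[0]*.613-f[1]*.79)"
```

```text
time: 30.6
tcp_pos: [0.4495, -0.0845, 0.1549]
tcp_rot: [2.967, 1.023, 0.005]
contact_force: [3.7, -2.7, 5.8]
gripper_width: 0.0139
t 30.6 tcp [ 0.4495 -0.0845  0.1549] F [ 3.7 -2.7  5.8] w 0.0139 slide [0.3, -2.9, 0.9] ang [0.2, -0.1, 0.2]
1.2713532741073108 4.397148520894317
```

```bash
python3 -m inch '[{"slide":[0.5,0,0],"angular":[0,0,0]},{"slide":[1,0,0],"angular":[0,0,0]},{"slide":[1.5,0,0],"angular":[0,0,0]},{"slide":[2,0,0],"angular":[0,0,0]},{"slide":[2.5,0,0],"angular":[0,0,0]},{"slide":[3,0,0],"angular":[0,0,0]},{"slide":[3.5,0,0],"angular":[0,0,0]},{"slide":[3.5,0,0],"angular":[0,0,0]}]'; python3 -c "
from h import *
to([.448,-.082,.154],37.8)
s=arm.observe();f=np.array(s['contact_force']);print(f[0]*.79+f[1]*.613, f[0]*.613-f[1]*.79)"
```

```text
time: 31.6
tcp_pos: [0.4516, -0.0827, 0.1549]
tcp_rot: [2.966, 1.023, 0.002]
contact_force: [1.7, -4.7, 7.1]
gripper_width: 0.0142
t 31.6 tcp [ 0.4516 -0.0827  0.1549] F [ 1.7 -4.7  7.1] w 0.0142 slide [-2.4, -2.8, 0.8] ang [0.2, -0.0, 0.3]
-1.5684935011429313 4.741358100870356
```

```bash
python3 -m inch '[{"slide":[0.5,0,0],"angular":[0,0,0]},{"slide":[1,0,0],"angular":[0,0,0]},{"slide":[1.5,0,0],"angular":[0,0,0]},{"slide":[2,0,0],"angular":[0,0,0]},{"slide":[2,0,0],"angular":[0,0,0]},{"slide":[2,0,0],"angular":[0,0,0]},{"slide":[2,0,0],"angular":[0,0,0]},{"slide":[2,0,0],"angular":[0,0,0]}]'; python3 -c "
from h import *
to([.448,-.082,.154],37.8)
s=arm.observe();f=np.array(s['contact_force']);print(f[0]*.79+f[1]*.613, f[0]*.613-f[1]*.79)"
```

```text
time: 32.6
tcp_pos: [0.4519, -0.0825, 0.1548]
tcp_rot: [2.965, 1.025, -0.003]
contact_force: [-3.3, -10.6, 7.4]
gripper_width: 0.0144
t 32.6 tcp [ 0.4519 -0.0825  0.1548] F [ -3.3 -10.6   7.4] w 0.0144 slide [-2.7, -2.8, 0.8] ang [0.2, 0.2, 0.3]
-9.084324395793216 6.3660006433507
```

It holds against a 9 N pull, moving 0.4 mm, so it is latched. I relax 3 mm, open the fingers and lift.

```bash
python3 -m inch '[{"slide":[-1,0,0],"angular":[0,0,0]},{"slide":[-2,0,0],"angular":[0,0,0]},{"slide":[-3,0,0],"angular":[0,0,0]},{"slide":[-3,0,0],"angular":[0,0,0]},{"slide":[-3,0,0],"angular":[0,0,0]},{"slide":[-3,0,0],"angular":[0,0,0]},{"slide":[-3,0,0],"angular":[0,0,0]},{"slide":[-3,0,0],"angular":[0,0,0]}]'; python3 -m inch '[{"slide":[0,0,0],"angular":[0,0,0]},{"slide":[0,0,0],"angular":[0,0,0]},{"slide":[0,0,0],"angular":[0,0,0]},{"slide":[0,0,0],"angular":[0,0,0]},{"slide":[0,0,0],"angular":[0,0,0]},{"slide":[0,0,0],"angular":[0,0,0]},{"slide":[0,0,0],"angular":[0,0,0]},{"slide":[0,0,0],"angular":[0,0,0]}]' 60;  python3 -m inch '[{"slide":[0,0,-10],"angular":[0,0,0]},{"slide":[0,0,-25],"angular":[0,0,0]},{"slide":[0,0,-50],"angular":[0,0,0]},{"slide":[0,0,-80],"angular":[0,0,0]},{"slide":[0,0,-105],"angular":[0,0,0]},{"slide":[0,0,-115],"angular":[0,0,0]},{"slide":[0,0,-120],"angular":[0,0,0]},{"slide":[0,0,-120],"angular":[0,0,0]}]'; python3 -c "
from h import *
to([.62,.05,.3],37.8)"
```

```text
time: 33.6
tcp_pos: [0.4514, -0.083, 0.1548]
tcp_rot: [2.967, 1.023, 0.005]
contact_force: [4.1, -2.3, 4.9]
gripper_width: 0.0139
time: 34.6
tcp_pos: [0.4496, -0.0819, 0.1544]
tcp_rot: [2.97, 1.023, 0.0]
contact_force: [-0.5, -0.1, -0.1]
gripper_width: 0.0601
time: 35.6
tcp_pos: [0.4492, -0.0818, 0.274]
tcp_rot: [-2.97, -1.023, 0.001]
contact_force: [0.4, 0.7, 0.7]
gripper_width: 0.06
t 35.6 tcp [ 0.4492 -0.0818  0.274 ] F [0.4 0.7 0.7] w 0.06 slide [215.7, 1.3, -26.1] ang [-0.0, 0.0, 0.2]
```

Move aside for a clear view.

```bash
python3 -m inch '[{"slide":[25,0,-5],"angular":[0,0,0]},{"slide":[60,0,-10],"angular":[0,0,0]},{"slide":[100,0,-15],"angular":[0,0,0]},{"slide":[140,0,-20],"angular":[0,0,0]},{"slide":[175,0,-25],"angular":[0,0,0]},{"slide":[200,0,-26],"angular":[0,0,0]},{"slide":[215,0,-26],"angular":[0,0,0]},{"slide":[215,0,-26],"angular":[0,0,0]}]'; python3 -c "
from h import *
a=arm.read_camera('scene')[...,::-1]; b=arm.read_camera('top')[...,::-1]
cv2.imwrite('pics/s21.png',cv2.resize(a[130:260,150:290],None,fx=5,fy=5))
cv2.imwrite('pics/t21.png',cv2.resize(b[130:280,110:260],None,fx=4,fy=4))
cv2.imwrite('pics/tf.png',b);to([.62,.05,.3],37.8)"
```

```text
time: 36.6
tcp_pos: [0.6188, 0.0508, 0.2991]
tcp_rot: [-2.969, -1.024, 0.003]
contact_force: [-0.9, 0.5, -0.7]
gripper_width: 0.0601
t 36.7 tcp [0.618  0.0501 0.2996] F [-0.4 -0.8 -0.7] w 0.0601 slide [1.5, 1.3, -0.4] ang [-0.1, 0.1, 0.2]
```

View pics/s21.png

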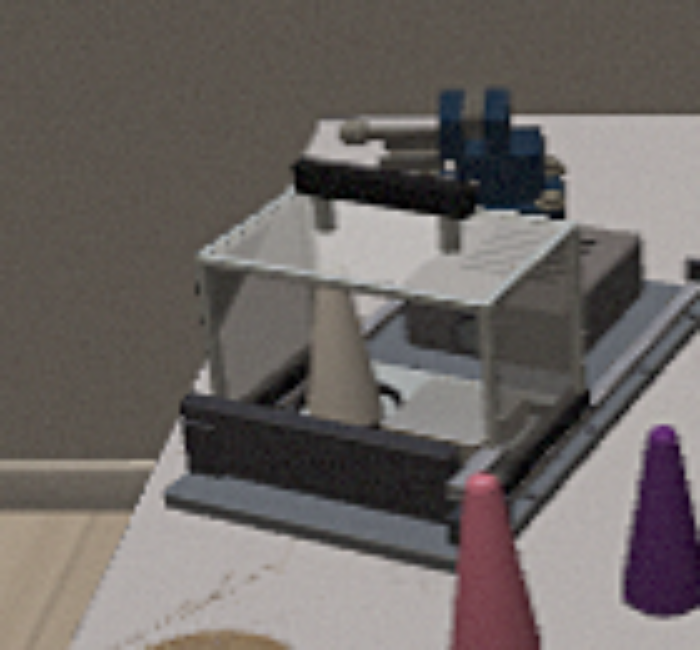

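View pics/t21.png

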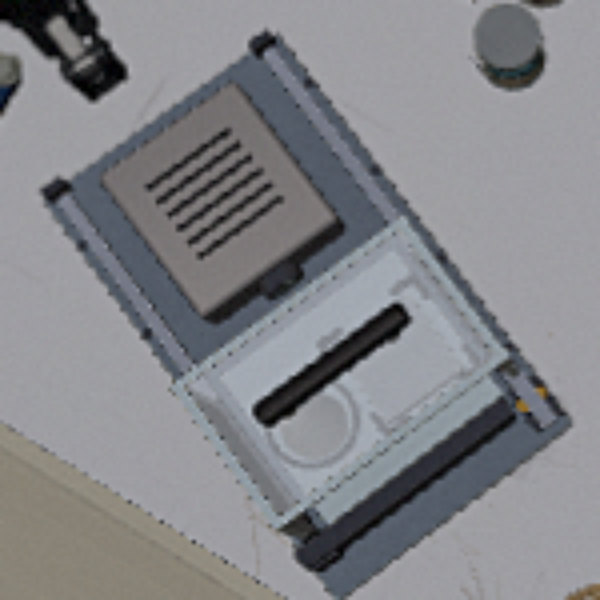

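View pics/tf.png

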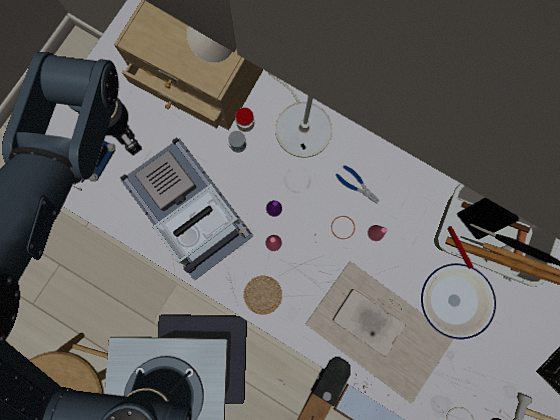

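Run:
```python
from h import *
h=pt("top",crop([(262,412),(402,315)],(110,130),4),.18);print(h,h.mean(0),"y rel nest",h.mean(0)[:2]@[.79,.613]-.310)
s=arm.observe();print(np.abs(s["qd"]).max(),s["contact_force"])
```

```text
[[ 0.41790397 -0.04171266  0.18      ]
 [ 0.47968435 -0.12408581  0.18      ]] [ 0.44879416 -0.08289923  0.18      ] y rel nest -0.006269844861007512
0.012861729403482874 [-0.43300131 -0.77542558 -0.66402092]
```

The handle sits 6.3 mm on the -y side of the nests, against 7 mm nominal when shut, so the guard travel is about 0.001 m. Handing in.

```bash
python3 -c "
from station import arm
print(arm.hand_in()); s=arm.observe(); print(s['time'])"
```

```text
the job is handed in; nothing more can be done
None
the job is handed in; nothing more can be done
```

The station is loaded and shut, and I handed the job in at about 37 s; the hand-in gave no verdict.

- **Block:** it lies flat in the square nest. The top view showed its centre about 1 mm or less from the nest centre.
- **Cone:** the white cone stands upright in the round nest. Its foot met the bed at the expected height, and its outline looked concentric with the ring.
- **Guard:** I pushed it by the handle to the hard stop at 26 N, above the catch's 15 N. It then held against a 9 N pull with about 0.4 mm of movement. From the picture the handle is within about 1 mm of its shut position.
- **Clearance:** the gripper ended well clear of everything, with no contact force beyond sensor noise. In the last top view the pliers and the pink and purple cones were where they started.

**Less certain:**
- The raised catch was not clearly visible, so I infer the latch from the pull test.
- The two cameras differed by 2–3 mm on most points (up to 8 mm on the cone's top), so I averaged them.

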